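# Free the locked machine slide with its T-key and crank it to zero

### The job

The small machine slide on the bench was locked away from its zero and has to be set before the bush in its vice is drilled. Push the T-key fully home in the square socket on top of the slide and turn it a quarter turn anticlockwise until it stops to free the lead screw, then wind the handwheel clockwise, with as many grasps as it takes, until the dial's long zero line stands against the index line (to half a division). Leave the key standing in the freed lock and do not disturb the other things on the bench.

Things in the scene. Friction and masses are not known exactly. Their poses are not given: they have to be found in the camera images.
- slide_base: Fixed dark grey cast machine slide, 150 mm wide. Origin on the bench under the lock; x runs along the lead screw away from the handwheel, y to its left, z up. Bearing block from x = -65 to +45 mm, 110 mm wide, 112 mm high; behind it, to x = 230, a table with a drill vice and a lying steel bush, up to 167 mm high. Only handwheel, lock and table move.
- wheel_centre (a point): Centre of the black handwheel, 110 mm in front (-x) of the slide's origin, 85 mm above the bench; axes as slide_base, the wheel turns about x. No crank handle: round rim 16 mm thick on a 62 mm centre-line radius (140 mm over all, top 155 mm above the bench), three 12 mm spokes in the rim's plane, hub 34 mm. Free space of 37 mm between rim and bearing block.
- handwheel (a joint): Angle in rad, positive clockwise seen from the robot (top of the rim moves to the slide's -y); 0 when the zero line meets the index line. Starts between -3.9 and -2.2, travel -5.5 to 1.5. Free, it needs about 0.12 N m and stays where it is left; while the lock is on, a friction brake holds it (over 1 N m). One turn moves the table 8 mm.
- lock_mouth (a point): Centre of the mouth of the key socket, on top of the round boss of the bearing block, 140 mm above the bench; axes as slide_base (they do not turn with the lock). The socket is a 16 mm square hole, 26 mm deep, in a spindle that turns about z inside the boss; the 14 mm key has about 9 degrees of play in it either way.
- lock_floor (a point): Centre of the floor of the key socket, 26 mm below its mouth; axes as slide_base.
- lock (a joint): Angle of the lock spindle in rad, positive anticlockwise seen from above; 0 when the flat sides of its square socket are parallel to the slide's x and y axes. Starts locked between -0.3 and 0.3; the brake lets go above about 1.1 and the spindle stops at 1.62. Stiff: about 0.15 N m, stays where it is left.
- tool_block: Fixed wooden block 66 x 124 x 36 mm (x, y, z) with three upright holes; origin under its centre. The T-key stands in the 23 mm hole, 34 mm from the middle towards -y and 28 mm deep.
- key_grip (a point): Middle of the cross bar of the loose steel T-key (about 160 g). z up along the shank, x along the bar. Bar: 14 mm round, 91 mm over its ball ends. Shank: 14 mm square, sides parallel and square to the bar and as wide as the bar, so that fingers closing across the bar lie flat on both; it reaches 62 mm below this point, the last 6 mm stepped in to 10 mm.
- key_foot (a point): Lower end of the T-key's shank, 62 mm below key_grip; axes as key_grip.
- caliper: Caliper lying on the bench, a bystander.
- oiler: Small oil bottle with red tip, 90 mm high, standing on the bench, a bystander.
- grease_pot: Small white screw-top pot, 53 mm wide, 50 mm high, standing on the bench, a bystander.
- zero_line (a point): Middle of the long broad zero line on the bright dial collar (52 mm diameter, 13 to 35 mm behind the wheel's plane), which turns with the wheel; 24 engraved divisions of 15 degrees. The wheel spoke with a steel plug points the same way.
- index_line (a point): The fixed index line, on top of the bright sleeve just behind the dial collar, straight above the wheel's axis; axes as slide_base.
Not all that is in view belongs to the job. Leave any blue or green look-alike of the part that bears key_grip alone.

How it is judged:
On the way, in this order (a step that is already met when the one before it is completed fails the run):
1. the T-key is fully home in the socket (foot within 4 mm of its floor, 4 mm of its centre) (z of key_foot in the frame of lock_floor below 0.004 m and horizontal distance between key_foot and lock_floor below 0.004 m), for 0.2 s.
2. the lock is turned to its free end (value of joint lock above 1.4 rad), for 0.1 s.
At the end, for the whole second after the job is handed in: The handwheel rests with its zero line within half a division (0.13 rad) of the index line, the lock is still free (above 1.3 rad) and the key still stands in the socket (foot within 8 mm of the floor's centre) (value of joint handwheel between -0.13 and 0.13 rad and velocity of joint handwheel between -0.02 and 0.02 rad/s and value of joint lock above 1.3 rad and distance between key_foot and lock_floor below 0.008 m); the robot touches nothing.
It fails at once if a bystander on the bench is pushed more than 25 mm (distance of any of caliper, oiler, grease_pot from where it was at the start of the episode above 0.025 m).
It also fails if it takes over 72 s, if anything falls off the work surface, if the arm or the gripper's body presses on something with over 40 N, if the wrist force passes 120 N, or if a joint passes its speed limit or range.

### The arm

A 6-joint arm with a two-finger parallel gripper is mounted at the origin on a cart in front of the work surface, level with it; the furniture and walls round the work are solid. World frame = base frame: x ahead of the robot, y to its left, z up, the work surface at z = 0. Lengths are in m, angles in rad, forces in N, time in s.
With the tool pointing down it reaches from about 0.325 to 0.85 m from the base axis. Payload 4.4 kg.
Tool frame: the origin (TCP) lies midway between the tips of the shut fingers; the grasp point (between the pads) lies behind it (r.grasp_offset is the z of the grasp point in the tool frame, in m); z points along the fingers, x is the direction in which the jaws open and shut, and the axes are right-handed (so a half turn about z gives the same grasp; the last joint's range is limited). The gripper opens to 94 mm and grips with 3 to 60 N. Pads are 16 mm wide; open, the fingers measure 119 mm over their backs; the gripper's body (75 mm by 177 mm) begins 78 mm behind the grasp point.
Start: joints at [-1.282, 0.207, 1.542, -0, 1.393, -0.15], TCP at [0.244, -0.521, 0.205] pointing down, gripper open.
Joint ranges: [-2.73, 2.73], [-0.86, 2.22], [0.23, 2.46], [-1.11, 4.25], [0.08, 2.63], [-2.82, 2.82]. Speed limits (rad/s): [2.79, 2.79, 3.14, 3.14, 3.14, 3.14].

### API

Orientations are given as a unit quaternion [x, y, z, w].
In Python, from cell import r gives the robot as it stands.
- The arm moves only by the shell command python3 -m crank 'ROWS'. ROWS is JSON, a list of rows, each an object of numbers: "dx", "dy", "dz": the shift along the tool's x, y, z in m; "wx", "wy", "wz": the turn, a rotation vector about the tool's x, y, z in degrees; "gripper": the closure in counts, from 0 (fully open) to 255 (shut). In form: [{"dx": .., "dy": .., "dz": .., "wx": .., "wy": .., "wz": .., "gripper": ..}, ...]. A call has 1 to 12 rows; each row shifts and turns the pose as measured when the row begins, along the tool's axes as they then stand; what a row does not reach is not made up. A row lasts 1/12 s, in which the tool goes at most 41.7 mm and 7.16 degrees, less where a joint would pass 70% of its speed; a pose out of reach is approached as far as the arm can. A call is refused whole if a number of a shift passes 0.0417 or a number of a turn 7.16, either way. A call with a gripper value outside its range is refused whole. The fingers move at their own pace and stop on an object; the grip force is fixed at half the most. Time passes only in rows, so rows that do not move let the fingers close. It gives the time, the measured TCP pose, the force and the opening at its end, in the units of the state.
- r.read_state(): the state, without advancing time (a new reading comes with each control period).
- r.snapshot(name): name is "scene" or "top" or "wrist"; returns a dict with "image" (420x560x3 uint8, red, green, blue), "camera_matrix" (3x3 intrinsics, pixels), "position" and "rotation" of the camera in the world; the wrist camera has in their place "tool_from_camera" (4x4, takes a point from camera to tool coordinates, whose origin is the TCP and whose axes are the tool frame's). Camera axes: x right, y down, z forward; pixel columns grow to the right and rows downward; lengths in m; the calibration is good to about 2 mm. A picture is of the moment at which its call begins: read the wrist's pose just before it. There is no depth.
- r.close_job(): hands the job in, once; it reports no verdict.
Trained networks look in the newest picture that a camera, given by its name, has taken for a name from the list of things; names that differ only in an ending like _2 or _b are one class to them, and where a whole thing is asked for, a point or a joint stands for the part that bears it (a point fixed in the world has none). Each returns a list of dicts, best first, with "confidence" (0 to 1); they miss things now and then, are a little off and sometimes report something else, mostly with a low value. They report only what shows in the picture. A call takes as long as a camera call. They do not tell look-alikes from the thing itself.
- r.find_in(query, camera): "centre" ([row, column] in pixels, amid what is visible of it).
The state is a dict: "clock": time; "joint_pos": joint angles; "qd": joint speeds; "tau": joint torques, N m; "ee_pos": TCP position; "eef_rot": TCP orientation; "wrist_force": force on the tool from outside, world axes, zero at the start; "wrist_torque": the same for the moment, N m; "finger_gap": finger opening in m.
Only numpy, scipy, OpenCV 4.12 (cv2) and the standard library are available. Lean on these libraries where they do the work, as an engineer would, in place of code of your own. Each camera call takes 0.05 s, during which the arm holds its last target.

## Working session

There is one attempt and no reset: what is moved stays moved. The work goes in short steps, Python scripts to look and compute and a shell command to move; the robot and the scene stay as the last step left them, time stands still between calls to the robot, and variables do not carry over. Pictures are saved under pics/ and viewed, and the job is handed in when it is done.

```bash
ls; mkdir -p pics
cat > h.py <<'E'
import numpy as np,cv2
from cell import r
from scipy.spatial.transform import Rotation as R
def snap(cam,name):
    s=r.read_state(); d=r.snapshot(cam); cv2.imwrite(f'pics/{name}.png',d['image'][:,:,::-1])
    K=np.array(d['camera_matrix'])
    if cam=='wrist':
        T=np.eye(4);T[:3,:3]=R.from_quat(s['eef_rot']).as_matrix();T[:3,3]=s['ee_pos']
        T=T@np.array(d['tool_from_camera']); P,Q=T[:3,3],T[:3,:3]
    else: P,Q=np.array(d['position']),np.array(d['rotation'])
    return K,P,Q,d['image']
def atz(c,px,z):
    K,P,Q=c[:3]; v=Q@np.linalg.solve(K,[px[1],px[0],1.]); return P+v*(z-P[2])/v[2]
def proj(c,p):
    K,P,Q=c[:3]; q=K@(Q.T@(np.asarray(p)-P)); return np.array([q[1],q[0]])/q[2]
def st():
    s=r.read_state(); print('t',round(s['clock'],2),'p',np.round(s['ee_pos'],4),'gap',round(s['finger_gap'],4),'F',np.round(s['wrist_force'],1),'q',np.round(s['joint_pos'],3)); 
    print(np.round(R.from_quat(s['eef_rot']).as_matrix(),3).tolist())
E
python3 - <<'E'
from h import *
st()
for cam in ('top','scene'):
    c=snap(cam,cam+'0'); print(cam,np.round(c[0],1).tolist(),np.round(c[1],3),np.round(c[2],3).tolist())
    for q in ['slide_base','key_grip','key_foot','lock_mouth','wheel_centre','tool_block','zero_line','index_line','oiler','caliper','grease_pot','handwheel']:
        print(q,[(np.round(f['centre'],1).tolist(),round(f['confidence'],2)) for f in r.find_in(q,cam)][:4])
print(r.grasp_offset)
E
```

```text
pics
t 0.0 p [ 0.244  -0.5198  0.2043] gap 0.094 F [-0.6 -0.3 -0.7] q [-1.283  0.207  1.543 -0.     1.393 -0.15 ]
[[0.425, -0.905, -0.001], [-0.905, -0.425, 0.002], [-0.002, -0.0, -1.0]]
top [[536.0, 0.0, 279.2], [0.0, 536.0, 201.9], [0.0, 0.0, 1.0]] [ 0.456 -0.02   1.41 ] [0.715, -0.698, 0.023, -0.019]
slide_base [([163.8, 244.3], 0.95)]
key_grip [([263.8, 314.1], 0.79), ([238.1, 407.7], 0.57), ([216.3, 327.7], 0.53)]
key_foot [([264.3, 313.3], 0.72), ([214.0, 327.3], 0.66), ([239.6, 408.9], 0.62)]
lock_mouth [([165.2, 245.1], 0.91)]
wheel_centre [([165.1, 244.1], 0.76)]
tool_block [([232.1, 390.8], 0.69)]
zero_line [([229.1, 236.6], 0.96), ([230.3, 387.3], 0.33), ([163.4, 245.4], 0.32)]
index_line [([165.5, 244.0], 0.91)]
oiler [([153.5, 356.1], 0.61)]
caliper [([216.2, 168.5], 0.61)]
grease_pot [([138.5, 173.4], 0.78), ([165.4, 242.9], 0.36)]
handwheel [([232.0, 235.0], 0.73)]
scene [[430.0, 0.0, 281.7], [0.0, 430.0, 212.2], [0.0, 0.0, 1.0]] [0.12  0.446 0.856] [-0.326, 0.875, -0.332, 0.132]
slide_base [([252.3, 232.4], 0.7)]
key_grip [([182.5, 387.8], 0.72), ([217.6, 330.1], 0.6), ([254.1, 359.1], 0.54)]
key_foot [([251.8, 360.2], 0.83), ([218.4, 326.3], 0.68), ([180.9, 391.0], 0.53)]
lock_mouth [([234.1, 242.4], 0.71), ([249.2, 233.5], 0.69)]
wheel_centre [([252.3, 231.1], 0.75)]
tool_block [([199.8, 372.5], 0.71)]
zero_line [([275.4, 281.9], 0.97), ([178.4, 387.6], 0.31)]
index_line [([251.2, 232.9], 0.83)]
oiler [([174.8, 300.2], 0.57)]
caliper [([347.3, 214.0], 0.56)]
grease_pot [([288.0, 146.9], 0.9)]
handwheel [([276.3, 283.0], 0.94), ([250.6, 236.4], 0.39)]
-0.0188
```

```bash
sed -i "s/else: P,Q=.*/else: P,Q=np.array(d['position']),R.from_quat(d['rotation']).as_matrix()/" h.py
python3 - <<'E'
import cv2
a=cv2.imread('pics/top0.png')[100:310,130:450];cv2.imwrite('pics/top0z.png',cv2.resize(a,None,fx=2.5,fy=2.5,interpolation=3))
a=cv2.imread('pics/scene0.png')[130:370,120:440];cv2.imwrite('pics/scene0z.png',cv2.resize(a,None,fx=2.5,fy=2.5,interpolation=3))
E
```

```text
(no output)
```

View pics/top0z.png

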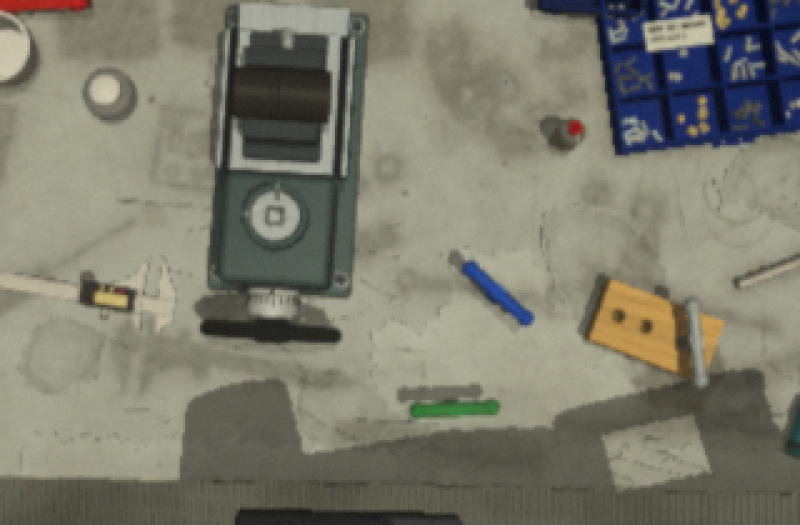

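View pics/scene0z.png

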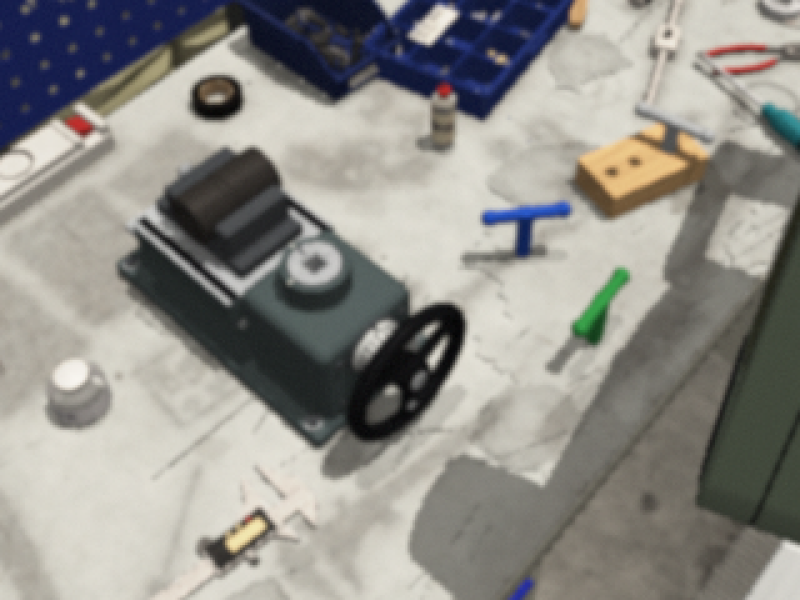

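Run:
```python
from h import *
t=snap('top','top1'); s=snap('scene','scene1')
zt=lambda x,y:(100+(y+.5)/2.5-.5,130+(x+.5)/2.5-.5)
zs=lambda x,y:(130+(y+.5)/2.5-.5,120+(x+.5)/2.5-.5)
p=lambda n,c,px,z:print(n,np.round(atz(c,px,z),4))
p('lock t',t,zt(274,215),.14);p('lock s',s,zs(316,261),.14)
p('key t',t,zt(698,341),.07);p('key s',s,zs(676,125),.07)
for e in [(692,304),(703,381)]: p('keyend',t,zt(*e),.07)
for e in [(643,107),(710,138)]: p('keyend s',s,zs(*e),.07)
for e in [(607,277),(724,320),(586,340),(700,380)]: p('block',t,zt(*e),.036)
for e in [(200,326),(340,334)]: p('wheel',t,zt(*e),.085)
for e in [(215,281),(334,291),(228,170),(342,177)]: p('slide',t,zt(*e),.112)
for e,z in [((566,133),.05),((108,92),.05),((500,292),.07),((455,408),.07)]: p('others',t,zt(*e),z)
```

```text
lock t [0.5682 0.0681 0.14  ]
lock s [0.5677 0.0661 0.14  ]
key t [ 0.4582 -0.3539  0.07  ]
key s [ 0.4523 -0.3478  0.07  ]
keyend [ 0.495  -0.3476  0.07  ]
keyend [ 0.4185 -0.3593  0.07  ]
keyend s [ 0.4937 -0.349   0.07  ]
keyend s [ 0.4152 -0.3537  0.07  ]
block [ 0.5217 -0.2682  0.036 ]
block [ 0.4803 -0.3889  0.036 ]
block [ 0.4566 -0.2475  0.036 ]
block [ 0.4184 -0.3648  0.036 ]
wheel [0.4615 0.1418 0.085 ]
wheel [0.4568 0.0036 0.085 ]
slide [0.5052 0.1253 0.112 ]
slide [0.4982 0.0099 0.112 ]
slide [0.6135 0.116  0.112 ]
slide [0.6094 0.0049 0.112 ]
others [ 0.6674 -0.2218  0.05  ]
others [0.6982 0.2474 0.05  ]
others [ 0.5025 -0.1551  0.07  ]
others [ 0.386  -0.1123  0.07  ]
```

```bash
cat >> h.py <<'E'
def go(p,yaw=None,n=None):
    s=r.read_state(); M=R.from_quat(s['eef_rot']).as_matrix(); 
    d=M.T@(np.array(p)-s['ee_pos']); k=n or int(np.ceil(np.abs(d).max()/.038)); print('rel mm',np.round(d*1000,1),'rows',k,'each',np.round(d/k,4))
    if yaw is not None:
        y=np.radians(yaw); G=np.array([[np.cos(y),np.sin(y),0],[np.sin(y),-np.cos(y),0],[0,0,-1]])
        w=np.degrees(R.from_matrix(M.T@G).as_rotvec()); print('rot deg',np.round(w,2))
E
python3 -m crank '[{"wz":5.5},{"wz":5.5},{"wz":5.5},{}]'
python3 - <<'E'
from h import *
st(); go([.44,-.352,.20],-81.3)
E
```

```text
t 1.4 p [ 0.2443 -0.5205  0.2054] gap 0.0938 F [-0.3  0.5 -0.9] q [-1.282  0.207  1.541 -0.     1.394 -0.151]
[[0.425, -0.905, -0.0], [-0.905, -0.425, 0.0], [-0.0, 0.0, -1.0]]
rel mm [ -69.4 -248.8    5.4] rows 7 each [-0.0099 -0.0355  0.0008]
rot deg [ 0.    0.   16.44]invalid input
```

```bash
python3 -m crank '[{"dx":0,"dy":0,"dz":0,"wx":0,"wy":0,"wz":5.5,"gripper":0},{"dx":0,"dy":0,"dz":0,"wx":0,"wy":0,"wz":5.5,"gripper":0},{"dx":0,"dy":0,"dz":0,"wx":0,"wy":0,"wz":5.5,"gripper":0}]'
python3 - <<'E'
from h import *
st(); go([.44,-.352,.20],-81.3)
E
```

```text
clock: 1.65
ee_pos: [0.2443, -0.5205, 0.2054]
eef_rot: [0.755, -0.656, -0.0, -0.0]
wrist_force: [-0.1, -0.3, 0.2]
finger_gap: 0.094
t 1.65 p [ 0.2443 -0.5205  0.2054] gap 0.094 F [-0.1 -0.3  0.2] q [-1.282  0.207  1.542  0.     1.393  0.148]
[[0.139, -0.99, 0.0], [-0.99, -0.139, 0.0], [-0.0, -0.0, -1.0]]
rel mm [-139.6 -217.3    5.4] rows 6 each [-0.0233 -0.0362  0.0009]
rot deg [-0.    0.   -0.69]
```

```bash
python3 -m crank '[{"dx":-0.0233,"dy":-0.0362,"wz":0},{"dx":-0.0233,"dy":-0.0362,"wz":0},{"dx":-0.0233,"dy":-0.0362},{"dx":-0.0233,"dy":-0.0362},{"dx":-0.0233,"dy":-0.0362},{"dx":-0.0233,"dy":-0.0362},{"dz":0.001}]'
python3 - <<'E'
from h import *
st(); c=snap('wrist','w1')
print([(f['centre'],f['confidence']) for f in r.find_in('key_grip','wrist')])
print(c[1],np.round(c[2],2).tolist(), proj(c,[.456,-.352,.07]))
E
```

```text
t 1.65 p [ 0.2443 -0.5205  0.2054] gap 0.094 F [-0.1 -0.3  0.2] q [-1.282  0.207  1.542  0.     1.393  0.148]
[[0.139, -0.99, 0.0], [-0.99, -0.139, 0.0], [-0.0, -0.0, -1.0]]
[]
[ 0.32627846 -0.50955687  0.38452351] [[0.14, -0.95, -0.28], [-0.99, -0.13, -0.04], [0.0, 0.28, -0.96]] [-81.94482024 107.32546339]invalid input
```

View pics/w1.png

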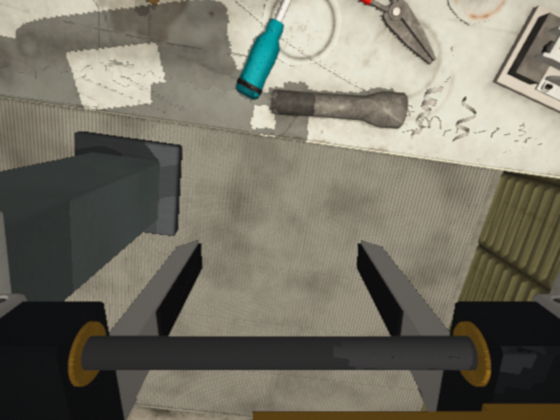

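```bash
python3 -m crank '[{"dx":-0.0233,"dy":-0.0362,"dz":0,"wx":0,"wy":0,"wz":0,"gripper":0},{"dx":-0.0233,"dy":-0.0362,"dz":0,"wx":0,"wy":0,"wz":0,"gripper":0},{"dx":-0.0233,"dy":-0.0362,"dz":0,"wx":0,"wy":0,"wz":0,"gripper":0},{"dx":-0.0233,"dy":-0.0362,"dz":0,"wx":0,"wy":0,"wz":0,"gripper":0},{"dx":-0.0233,"dy":-0.0362,"dz":0,"wx":0,"wy":0,"wz":0,"gripper":0},{"dx":-0.0233,"dy":-0.0362,"dz":0.004,"wx":0,"wy":0,"wz":0,"gripper":0},{"dx":0,"dy":0,"dz":0,"wx":0,"wy":0,"wz":0,"gripper":0}]'
python3 - <<'E'
from h import *
st(); c=snap('wrist','w2')
print([(f['centre'],f['confidence']) for f in r.find_in('key_grip','wrist')])
print(proj(c,[.456,-.352,.07]))
E
```

```text
clock: 2.33
ee_pos: [0.4362, -0.3536, 0.2017]
eef_rot: [0.76, -0.65, 0.002, 0.001]
wrist_force: [-1.1, 1.4, -0.2]
finger_gap: 0.094
t 2.33 p [ 0.4362 -0.3536  0.2017] gap 0.094 F [-1.1  1.4 -0.2] q [-8.350e-01  1.790e-01  1.582e+00 -1.000e-03  1.377e+00  5.810e-01]
[[0.155, -0.988, 0.002], [-0.988, -0.155, -0.003], [0.003, -0.001, -1.0]]
[([175.8, 278.7], 0.86), ([213.8, 52.6], 0.7)]
[179.97952832 279.1914164 ]
```

View pics/w2.png

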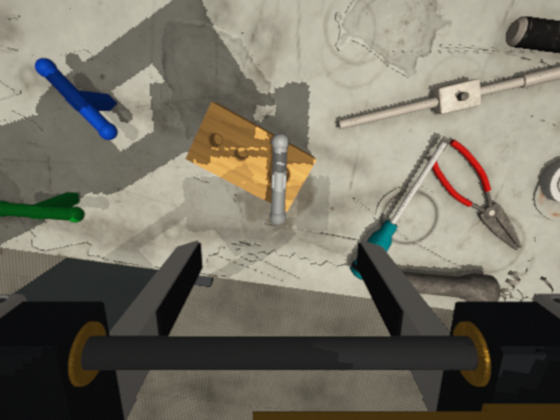

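Run:
```python
from h import *
st(); c=snap('wrist','w3')
cv2.imwrite('pics/w3z.png',cv2.resize(c[3][90:240,170:350,::-1],None,fx=4,fy=4,interpolation=cv2.INTER_CUBIC))
```

```text
t 2.43 p [ 0.433  -0.3577  0.2022] gap 0.0938 F [-0.2  0.1  0.7] q [-0.842  0.178  1.582 -0.005  1.377  0.579]
[[0.151, -0.989, -0.0], [-0.989, -0.151, -0.007], [0.006, 0.001, -1.0]]
```

View pics/w3z.png

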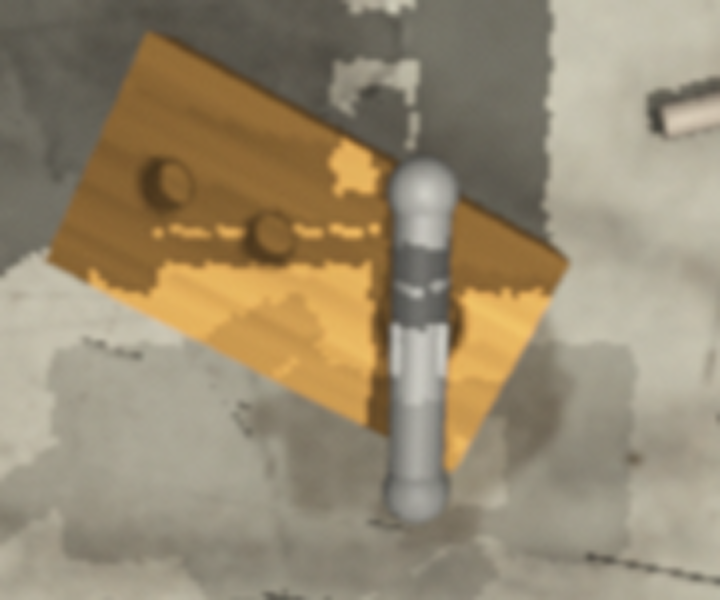

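Run:
```python
from h import *
t=snap('top','t2'); s=snap('scene','s2'); w=snap('wrist','w4')
for n,c,(r0,r1,c0,c1) in (('t2z',t,(215,265,380,440)),('s2z',s,(160,210,360,420))):
    cv2.imwrite(f'pics/{n}.png',cv2.resize(c[3][r0:r1,c0:c1,::-1],None,fx=10,fy=10,interpolation=cv2.INTER_CUBIC))
st()
```

```text
t 2.63 p [ 0.431  -0.3603  0.2023] gap 0.0937 F [0.6 0.4 0.8] q [-0.847  0.178  1.582 -0.005  1.377  0.58 ]
[[0.143, -0.99, -0.0], [-0.99, -0.143, -0.007], [0.007, 0.001, -1.0]]
```

View pics/t2z.png

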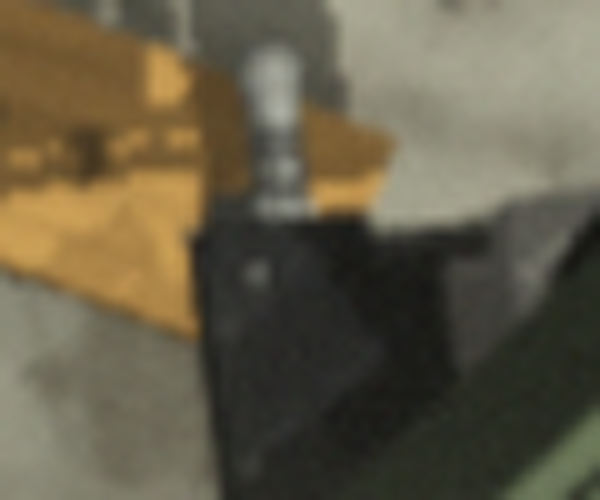

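View pics/s2z.png

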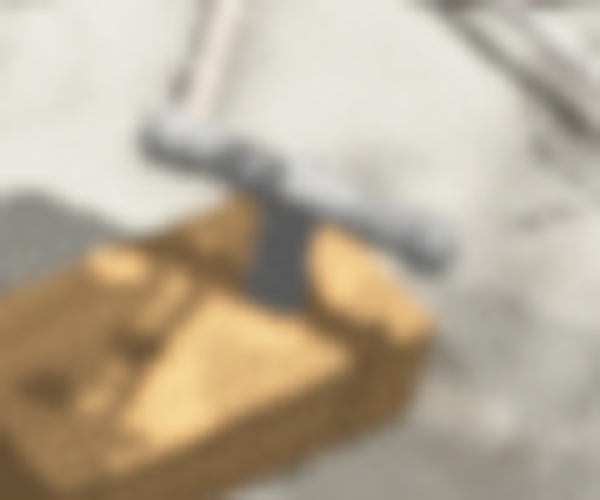

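```bash
cat >> h.py <<'E'
def tri(L):
    A=np.zeros((3,3));b=np.zeros(3)
    for c,px in L:
        K,P,Q=c[:3]; v=Q@np.linalg.solve(K,[px[1],px[0],1.]); v/=np.linalg.norm(v); M=np.eye(3)-np.outer(v,v); A+=M;b+=M@P
    return np.linalg.solve(A,b)
E
python3 - <<'E'
from h import *
st()
t=snap('top','t3'); s=snap('scene','s3'); 
zt=lambda x,y:(100+(y+.5)/2.5-.5,130+(x+.5)/2.5-.5)
s2=lambda x,y:(160+(y+.5)/10-.5,360+(x+.5)/10-.5)
for a,b in (((693,307),(165,135)),((702,377),(437,250))):
    p=tri([(t,zt(*a)),(s,s2(*b))]); print(p)
st()
E
```

```text
t 2.63 p [ 0.431  -0.3603  0.2023] gap 0.0937 F [0.6 0.4 0.8] q [-0.847  0.178  1.582 -0.005  1.377  0.58 ]
[[0.143, -0.99, -0.0], [-0.99, -0.143, -0.007], [0.007, 0.001, -1.0]]
[ 0.4934878  -0.34806004  0.0686698 ]
[ 0.42089847 -0.3609135   0.06242504]
t 2.73 p [ 0.4309 -0.3603  0.2023] gap 0.0941 F [0.3 0.7 0.5] q [-0.848  0.178  1.582 -0.004  1.377  0.581]
[[0.143, -0.99, -0.0], [-0.99, -0.143, -0.007], [0.007, 0.001, -1.0]]
```

Run:
```python
from h import *
w=snap('wrist','w5')
cv2.imwrite('pics/w5z.png',cv2.resize(w[3][90:240,190:370,::-1],None,fx=4,fy=4,interpolation=cv2.INTER_CUBIC))
go([.457,-.354,.2],-80)
print([(f['centre'],f['confidence']) for f in r.find_in('key_grip','wrist')])
for z in (.066,.07): print(atz(w,r.find_in('key_grip','wrist')[0]['centre'],z))
for x,y in ((0,0),(400,300)): print(90+(y+.5)/4-.5,190+(x+.5)/4-.5)
np.savez('w5.npz',K=w[0],P=w[1],Q=w[2])
```

```text
rel mm [ -2.4 -26.6   2.3] rows 1 each [-0.0024 -0.0266  0.0023]
rot deg [ 0.06 -0.37 -1.8 ]
[([206.4, 47.1], 0.92), ([94.9, 75.4], 0.7), ([169.6, 271.6], 0.56)]
[ 0.38934998 -0.13040905  0.066     ]
[ 0.39091693 -0.13316728  0.07      ]
89.625 189.625
164.625 289.625
```

View pics/w5z.png

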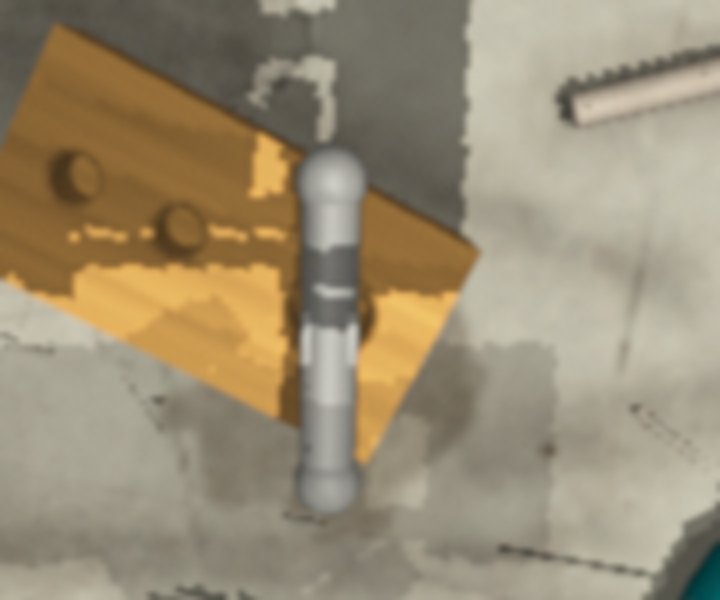

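Run:
```python
from h import *
d=np.load('w5.npz'); w=(d['K'],d['P'],d['Q'])
f=lambda x,y:(90+(y+.5)/4-.5,190+(x+.5)/4-.5)
for za,zb in ((.07,.07),(.0687,.0624)):
    a=atz(w,f(332,183),za);b=atz(w,f(328,480),zb); print(a,b,(a+b)/2,np.linalg.norm(a-b),np.degrees(np.arctan2(*(a-b)[1::-1])))
for x,y in ((307,340),(354,340)): print('shank',atz(w,f(x,y),.063))
```

```text
[ 0.49193803 -0.34707518  0.07      ] [ 0.41919233 -0.35613931  0.07      ] [ 0.45556518 -0.35160724  0.07      ] 0.07330822114528046 7.1024633227751055
[ 0.49185059 -0.34707193  0.0687    ] [ 0.41690535 -0.35634156  0.0624    ] [ 0.45437797 -0.35170674  0.06555   ] 0.07577865249957372 7.050843503014021
shank [ 0.4525623  -0.34614148  0.063     ]
shank [ 0.45422516 -0.35777296  0.063     ]
```

Run:
```python
from h import *
go([.4548,-.3522,.1],-82.5)
```

```text
rel mm [ -4.7 -24.3 102.2] rows 3 each [-0.0016 -0.0081  0.0341]
rot deg [ 0.05 -0.37  0.75]
```

```bash
python3 -m crank '[{"dx":-0.0016,"dy":-0.0081,"dz":0.034,"wx":0,"wy":-0.37,"wz":0.7,"gripper":0},{"dx":-0.0016,"dy":-0.0081,"dz":0.034,"wx":0,"wy":0,"wz":0,"gripper":0},{"dx":-0.0016,"dy":-0.0081,"dz":0.034,"wx":0,"wy":0,"wz":0,"gripper":0},{"dx":0,"dy":0,"dz":0,"wx":0,"wy":0,"wz":0,"gripper":0},{"dx":0,"dy":0,"dz":0,"wx":0,"wy":0,"wz":0,"gripper":0}]'
python3 - <<'E'
from h import *
w=snap('wrist','w6');st()
go([.4548,-.3522,.048],-82.5)
E
```

```text
clock: 3.35
ee_pos: [0.4569, -0.3568, 0.1016]
eef_rot: [0.751, -0.661, 0.005, 0.001]
wrist_force: [0.2, -1.2, 0.3]
finger_gap: 0.0938
t 3.4 p [ 0.4563 -0.3562  0.1011] gap 0.094 F [ 0.   1.1 -0.1] q [-8.120e-01  3.140e-01  1.636e+00 -1.000e-03  1.184e+00  6.320e-01]
[[0.127, -0.992, 0.004], [-0.992, -0.127, -0.006], [0.007, -0.004, -1.0]]
rel mm [-4.5  1.1 53. ] rows 2 each [-0.0022  0.0006  0.0265]
rot deg [-0.2  -0.39 -0.19]
```

View pics/w6.png

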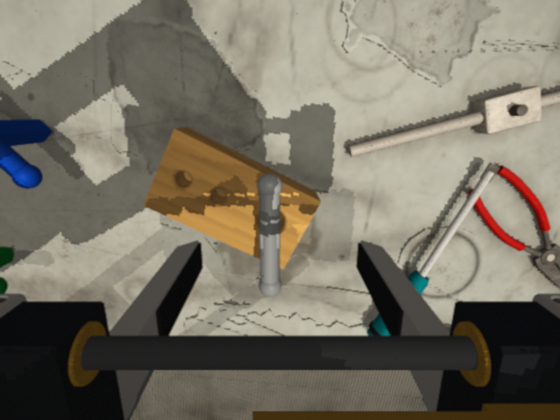

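```bash
python3 -m crank '[{"dx":-0.0022,"dy":0.0006,"dz":0.018,"wx":0,"wy":-0.3,"wz":0,"gripper":0},{"dx":-0.0022,"dy":0.0006,"dz":0.018,"wx":0,"wy":0,"wz":0,"gripper":0},{"dx":0,"dy":0,"dz":0.016,"wx":0,"wy":0,"wz":0,"gripper":0},{"dx":0,"dy":0,"dz":0,"wx":0,"wy":0,"wz":0,"gripper":0},{"dx":0,"dy":0,"dz":0,"wx":0,"wy":0,"wz":0,"gripper":0}]'
python3 - <<'E'
from h import *
w=snap('wrist','w7');st()
go([.4548,-.3522,.048],-82.5)
E
```

```text
clock: 3.82
ee_pos: [0.4592, -0.3595, 0.0597]
eef_rot: [0.75, -0.661, 0.011, 0.0]
wrist_force: [0.3, -0.4, 0.6]
finger_gap: 0.0941
t 3.87 p [ 0.4592 -0.3596  0.0599] gap 0.0939 F [-0.3 -0.7 -1.3] q [-8.130e-01  3.670e-01  1.663e+00  1.000e-03  1.089e+00  6.300e-01]
[[0.126, -0.992, 0.016], [-0.992, -0.126, -0.015], [0.017, -0.014, -1.0]]
rel mm [-8.1  3.6 11.7] rows 1 each [-0.0081  0.0036  0.0117]
rot deg [-0.8  -0.98 -0.25]
```

View pics/w7.png

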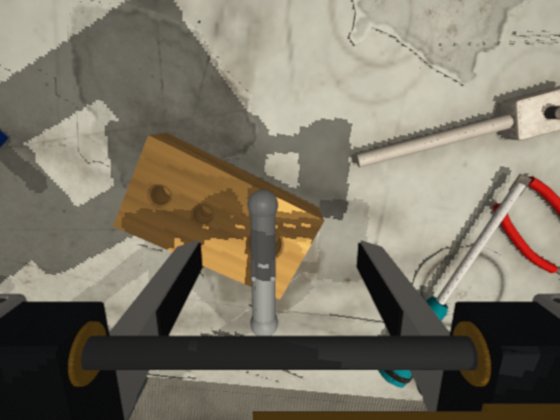

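```bash
python3 -m crank '[{"dx":-0.0081,"dy":0.0036,"dz":0.006,"wx":-0.8,"wy":-1,"wz":0,"gripper":0},{"dx":0,"dy":0,"dz":0.004,"wx":0,"wy":0,"wz":0,"gripper":0}]'
python3 - <<'E'
from h import *
st()
go([.4548,-.3522,.048],-82.5)
E
```

```text
clock: 4.03
ee_pos: [0.4563, -0.3542, 0.0538]
eef_rot: [0.75, -0.661, 0.003, 0.0]
wrist_force: [0.0, -0.4, -0.5]
finger_gap: 0.0937
t 4.03 p [ 0.4563 -0.3542  0.0538] gap 0.0937 F [ 0.  -0.4 -0.5] q [-0.81   0.375  1.666  0.     1.095  0.635]
[[0.126, -0.992, 0.004], [-0.992, -0.126, -0.004], [0.004, -0.003, -1.0]]
rel mm [-2.2  1.3  5.8] rows 1 each [-0.0022  0.0013  0.0058]
rot deg [-0.2  -0.25 -0.28]
```

```bash
python3 -m crank '[{"dx":-0.0022,"dy":0.0013,"dz":0.006,"wx":-0.2,"wy":-0.25,"wz":0,"gripper":0},{"dx":0,"dy":0,"dz":0.001,"wx":0,"wy":0,"wz":0,"gripper":0}]'
python3 - <<'E'
from h import *
st();w=snap('wrist','w8')
go([.4548,-.3522,.048],-82.5)
E
```

```text
clock: 4.2
ee_pos: [0.4554, -0.3527, 0.0477]
eef_rot: [0.75, -0.661, 0.001, 0.0]
wrist_force: [-0.7, 0.8, 0.4]
finger_gap: 0.0939
t 4.2 p [ 0.4554 -0.3527  0.0477] gap 0.0939 F [-0.7  0.8  0.4] q [-0.809  0.383  1.671 -0.     1.086  0.636]
[[0.126, -0.992, 0.001], [-0.992, -0.126, -0.001], [0.002, -0.001, -1.0]]
rel mm [-1.   0.8  0.1] rows 1 each [-0.001   0.0008  0.0001]
rot deg [-0.1  -0.14 -0.28]
```

View pics/w8.png

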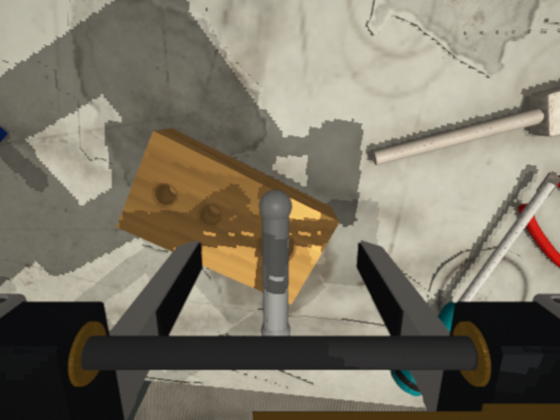

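```bash
python3 -m crank '[{"dx":-0.001,"dy":0.0008,"dz":0,"wx":-0.1,"wy":-0.1,"wz":0,"gripper":255},{"dx":0,"dy":0,"dz":0,"wx":0,"wy":0,"wz":0,"gripper":255},{"dx":0,"dy":0,"dz":0,"wx":0,"wy":0,"wz":0,"gripper":255},{"dx":0,"dy":0,"dz":0,"wx":0,"wy":0,"wz":0,"gripper":255},{"dx":0,"dy":0,"dz":0,"wx":0,"wy":0,"wz":0,"gripper":255},{"dx":0,"dy":0,"dz":0,"wx":0,"wy":0,"wz":0,"gripper":255}]'
python3 - <<'E'
from h import *
st()
E
```

```text
clock: 4.75
ee_pos: [0.455, -0.3523, 0.0483]
eef_rot: [0.75, -0.661, 0.0, 0.0]
wrist_force: [0.1, -0.8, -0.5]
finger_gap: 0.0577
t 4.75 p [ 0.455  -0.3523  0.0483] gap 0.0577 F [ 0.1 -0.8 -0.5] q [-8.090e-01  3.820e-01  1.671e+00 -1.000e-03  1.088e+00  6.360e-01]
[[0.126, -0.992, 0.0], [-0.992, -0.126, -0.001], [0.001, 0.0, -1.0]]
```

```bash
python3 -m crank '[{"dx":0,"dy":0,"dz":0,"wx":0,"wy":0,"wz":0,"gripper":255},{"dx":0,"dy":0,"dz":0,"wx":0,"wy":0,"wz":0,"gripper":255},{"dx":0,"dy":0,"dz":0,"wx":0,"wy":0,"wz":0,"gripper":255},{"dx":0,"dy":0,"dz":0,"wx":0,"wy":0,"wz":0,"gripper":255},{"dx":0,"dy":0,"dz":0,"wx":0,"wy":0,"wz":0,"gripper":255},{"dx":0,"dy":0,"dz":0,"wx":0,"wy":0,"wz":0,"gripper":255},{"dx":0,"dy":0,"dz":0,"wx":0,"wy":0,"wz":0,"gripper":255},{"dx":0,"dy":0,"dz":0,"wx":0,"wy":0,"wz":0,"gripper":255}]'
python3 - <<'E'
from h import *
st()
w=snap('wrist','w9')
E
```

```text
clock: 5.42
ee_pos: [0.4551, -0.3524, 0.0484]
eef_rot: [0.75, -0.661, 0.0, 0.0]
wrist_force: [0.2, 0.2, 0.2]
finger_gap: 0.0137
t 5.42 p [ 0.4551 -0.3524  0.0484] gap 0.0137 F [0.2 0.2 0.2] q [-8.090e-01  3.820e-01  1.670e+00 -1.000e-03  1.088e+00  6.360e-01]
[[0.126, -0.992, 0.0], [-0.992, -0.126, -0.001], [0.001, -0.0, -1.0]]
```

View pics/w9.png

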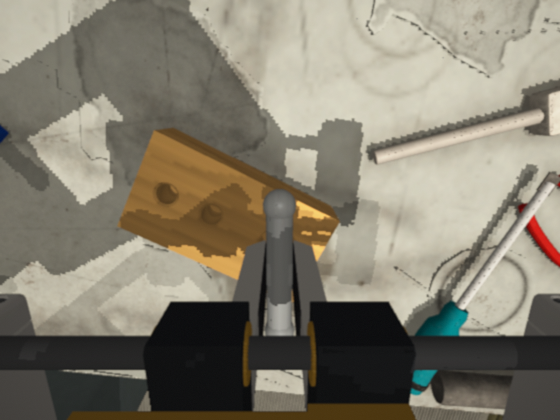

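```bash
python3 -m crank '[{"dx":0,"dy":0,"dz":-0.015,"wx":0,"wy":0,"wz":0,"gripper":255},{"dx":0,"dy":0,"dz":-0.035,"wx":0,"wy":0,"wz":0,"gripper":255},{"dx":0,"dy":0,"dz":-0.035,"wx":0,"wy":0,"wz":0,"gripper":255},{"dx":0,"dy":0,"dz":-0.035,"wx":0,"wy":0,"wz":0,"gripper":255},{"dx":0,"dy":0,"dz":-0.035,"wx":0,"wy":0,"wz":0,"gripper":255},{"dx":0,"dy":0,"dz":-0.035,"wx":0,"wy":0,"wz":0,"gripper":255},{"dx":0,"dy":0,"dz":0,"wx":0,"wy":0,"wz":0,"gripper":255}]'
python3 - <<'E'
from h import *
st()
s=snap('scene','s10');print(proj(s,[.455,-.352,.21]))
cv2.imwrite('pics/s10z.png',cv2.resize(s[3][80:230,330:530,::-1],None,fx=4,fy=4,interpolation=cv2.INTER_CUBIC))
go([.567,.067,.25],-90)
E
```

```text
clock: 6.05
ee_pos: [0.4524, -0.3496, 0.24]
eef_rot: [0.75, -0.661, -0.006, -0.0]
wrist_force: [1.1, -0.1, 0.6]
finger_gap: 0.0139
t 6.05 p [ 0.4524 -0.3496  0.24  ] gap 0.0139 F [ 1.1 -0.1  0.6] q [-0.809  0.183  1.497 -0.     1.473  0.636]
[[0.126, -0.992, -0.008], [-0.992, -0.126, 0.008], [-0.009, 0.007, -1.0]]
[135.78363468 400.16169209]
rel mm [-397.7 -167.    -9.9] rows 11 each [-0.0362 -0.0152 -0.0009]
rot deg [0.64 0.72 7.22]
```

View pics/s10z.png

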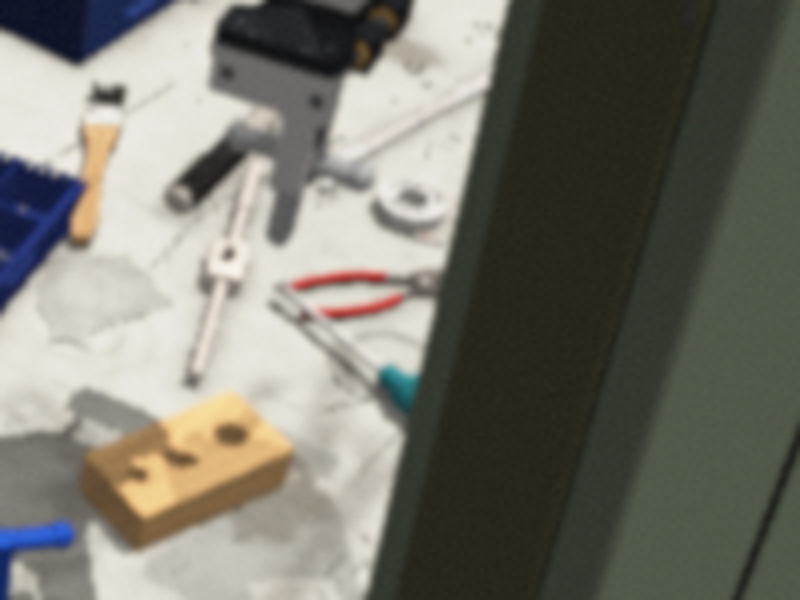

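```bash
python3 - <<'E'
from h import *
go([.50,.067,.25],-92,n=11)
E
python3 -m crank '[{"dx":-0.037,"dy":-0.0091,"dz":-0.0009,"wx":0.6,"wy":0.7,"wz":0,"gripper":255},{"dx":-0.037,"dy":-0.0091,"dz":-0.0009,"wx":0,"wy":0,"wz":0,"gripper":255},{"dx":-0.037,"dy":-0.0091,"dz":-0.0009,"wx":0,"wy":0,"wz":0,"gripper":255},{"dx":-0.037,"dy":-0.0091,"dz":-0.0009,"wx":0,"wy":0,"wz":0,"gripper":255},{"dx":-0.037,"dy":-0.0091,"dz":-0.0009,"wx":0,"wy":0,"wz":0,"gripper":255},{"dx":-0.037,"dy":-0.0091,"dz":-0.0009,"wx":0,"wy":0,"wz":0,"gripper":255},{"dx":-0.037,"dy":-0.0091,"dz":-0.0009,"wx":0,"wy":0,"wz":0,"gripper":255},{"dx":-0.037,"dy":-0.0091,"dz":-0.0009,"wx":0,"wy":0,"wz":0,"gripper":255}]'
python3 - <<'E'
from h import *
st()
go([.50,.067,.25],-92)
E
```

```text
rel mm [-406.1 -100.5   -9.1] rows 11 each [-0.0369 -0.0091 -0.0008]
rot deg [0.65 0.71 9.22]
clock: 6.77
ee_pos: [0.4792, -0.0386, 0.2268]
eef_rot: [0.745, -0.667, -0.011, 0.004]
wrist_force: [1.1, 0.0, -1.4]
finger_gap: 0.0139
t 6.77 p [ 0.4792 -0.0386  0.2268] gap 0.0139 F [ 1.1  0.  -1.4] q [-0.263  0.003  1.72   0.003  1.442  1.198]
[[0.109, -0.994, -0.023], [-0.994, -0.109, 0.009], [-0.012, 0.021, -1.0]]
rel mm [-102.9  -31.7  -22.7] rows 3 each [-0.0343 -0.0106 -0.0076]
rot deg [1.27 0.58 8.26]
```

```bash
python3 -m crank '[{"dx":-0.03,"dy":-0.0106,"dz":-0.014,"wx":1.2,"wy":0.6,"wz":3,"gripper":255},{"dx":-0.03,"dy":-0.0106,"dz":-0.01,"wx":0,"wy":0,"wz":3,"gripper":255},{"dx":-0.03,"dy":-0.0106,"dz":-0.005,"wx":0,"wy":0,"wz":2,"gripper":255},{"dx":0,"dy":0,"dz":0,"wx":0,"wy":0,"wz":0,"gripper":255},{"dx":0,"dy":0,"dz":0,"wx":0,"wy":0,"wz":0,"gripper":255}]'
python3 - <<'E'
from h import *
w=snap('wrist','w11')
st()
go([.50,.067,.25],-92)
E
```

```text
clock: 7.18
ee_pos: [0.4984, 0.0665, 0.2437]
eef_rot: [-0.698, 0.716, 0.01, -0.006]
wrist_force: [-0.4, -0.8, -1.1]
finger_gap: 0.0137
t 7.23 p [0.4981 0.0664 0.2434] gap 0.0137 F [ 0.4  1.3 -1. ] q [-0.044  0.038  1.65   0.006  1.476  1.553]
[[-0.027, -0.999, -0.022], [-1.0, 0.027, 0.007], [-0.006, 0.023, -1.0]]
rel mm [-0.7 -1.7 -6.6] rows 1 each [-0.0007 -0.0017 -0.0066]
rot deg [1.3  0.36 0.45]
```

View pics/w11.png

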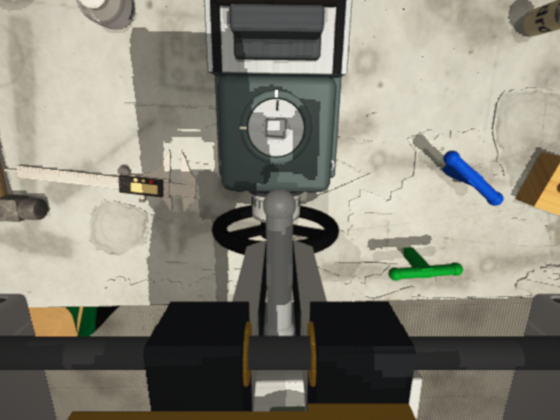

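```bash
python3 -m crank '[{"dx":0,"dy":0.01,"dz":-0.006,"wx":1.3,"wy":0.4,"wz":0,"gripper":255},{"dx":0,"dy":0,"dz":0,"wx":0,"wy":0,"wz":0,"gripper":255},{"dx":0,"dy":0,"dz":0,"wx":0,"wy":0,"wz":0,"gripper":255}]'
python3 - <<'E'
from h import *
w=snap('wrist','w12')
st()
np.savez('w12.npz',K=w[0],P=w[1],Q=w[2])
cv2.imwrite('pics/w12z.png',cv2.resize(w[3][80:230,200:360,::-1],None,fx=5,fy=4*1.25*1.0,interpolation=cv2.INTER_CUBIC)[:600])
E
```

```text
clock: 7.48
ee_pos: [0.4855, 0.0641, 0.2447]
eef_rot: [-0.697, 0.717, 0.002, -0.003]
wrist_force: [-0.1, -0.8, -1.5]
finger_gap: 0.0134
t 7.53 p [0.4854 0.064  0.2446] gap 0.0137 F [-1.1  0.2 -0.8] q [-4.400e-02 -1.000e-03  1.688e+00 -2.000e-03  1.463e+00  1.556e+00]
[[-0.029, -1.0, -0.009], [-1.0, 0.029, -0.002], [0.002, 0.009, -1.0]]
```

View pics/w12z.png

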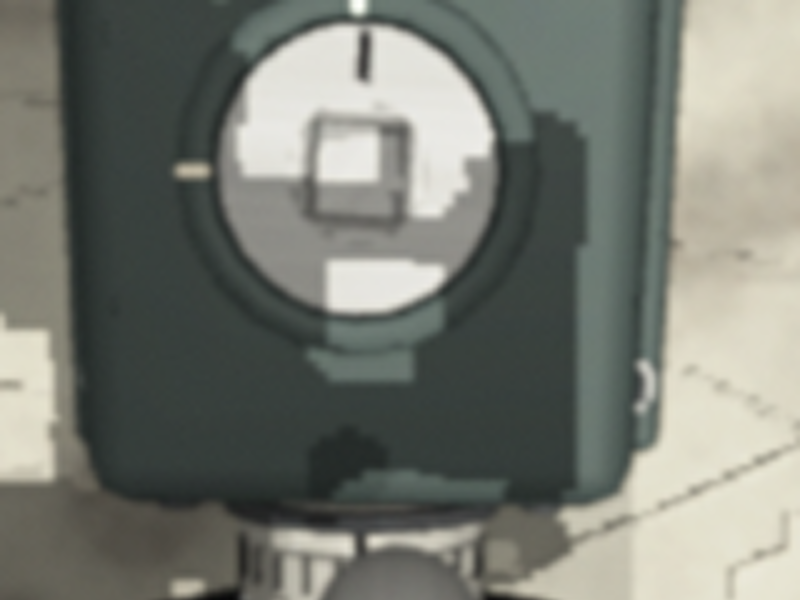

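Run:
```python
from h import *
d=np.load('w12.npz'); w=(d['K'],d['P'],d['Q'])
f=lambda x,y:(80+(y+.5)/5-.5,200+(x+.5)/5-.5)
g=lambda x,y:atz(w,f(x,y),.14)
C=[g(*a) for a in ((314,117),(411,122),(405,228),(307,218))]
print(np.round(C,4),np.mean(C,0))
for i in range(4):
    e=C[(i+1)%4]-C[i]; print(np.linalg.norm(e),np.degrees(np.arctan2(e[1],e[0])))
E=[g(217,167),g(498,167),g(357,18),g(357,316)]; print('disc',np.round(E,4),(E[0]+E[1])/2,(E[2]+E[3])/2)
m=g(364,55);c=(E[0]+E[1]+E[2]+E[3])/4; print(c,'mark',np.degrees(np.arctan2(*(m-c)[1::-1])))
for a in ((359,5),(192,170)): q=g(*a); print('fixedmarks',np.degrees(np.arctan2(*(q-c)[1::-1])))
h=lambda x,y,z:atz(w,f(x,y),z)
print('wheel? block edges',h(75,380,.112),h(60,60,.112), h(632,380,.112),h(655,60,.112))
```

```text
[[0.5759 0.0744 0.14  ]
 [0.5746 0.0582 0.14  ]
 [0.5574 0.0597 0.14  ]
 [0.5596 0.0763 0.14  ]] [0.56686793 0.06716969 0.14      ]
0.016238536849145488 -94.45604234954565
0.017227755478167264 175.08755935484857
0.016755961838072597 82.69330488730816
0.016406140439837343 -6.670454016348648
disc [[0.5683 0.0911 0.14  ]
 [0.567  0.0438 0.14  ]
 [0.5911 0.0667 0.14  ]
 [0.5429 0.0684 0.14  ]] [0.56763935 0.06743282 0.14      ] [0.5670219  0.06754527 0.14      ]
[0.56733062 0.06748905 0.14      ] mark -5.585280169275502
fixedmarks -2.6941003000433965
fixedmarks 88.70880541924667
wheel? block edges [0.52973107 0.12373694 0.112     ] [0.58765244 0.1214345  0.112     ] [0.52660347 0.01662924 0.112     ] [0.58455163 0.01322143 0.112     ]
```

Run:
```python
from h import *
w=snap('wrist','w13'); s=snap('scene','s13'); st()
np.savez('w13.npz',K=w[0],P=w[1],Q=w[2]);np.savez('s13.npz',K=s[0],P=s[1],Q=s[2])
cv2.imwrite('pics/w13z.png',cv2.resize(w[3][170:290,200:360,::-1],None,fx=5,fy=5,interpolation=cv2.INTER_CUBIC))
p=proj(s,[.485,.064,.22]);print(p)
r0,c0=int(p[0])-50,int(p[1])-60;print(r0,c0)
cv2.imwrite('pics/s13z.png',cv2.resize(s[3][r0:r0+100,c0:c0+120,::-1],None,fx=6,fy=6,interpolation=cv2.INTER_CUBIC))
```

```text
t 7.63 p [0.4862 0.0642 0.2452] gap 0.0139 F [-1.4  1.  -0.8] q [-4.400e-02 -1.000e-03  1.686e+00 -2.000e-03  1.463e+00  1.556e+00]
[[-0.029, -1.0, -0.007], [-1.0, 0.029, -0.001], [0.002, 0.007, -1.0]]
[228.98329646 274.44464502]
178 214
```

View pics/w13z.png

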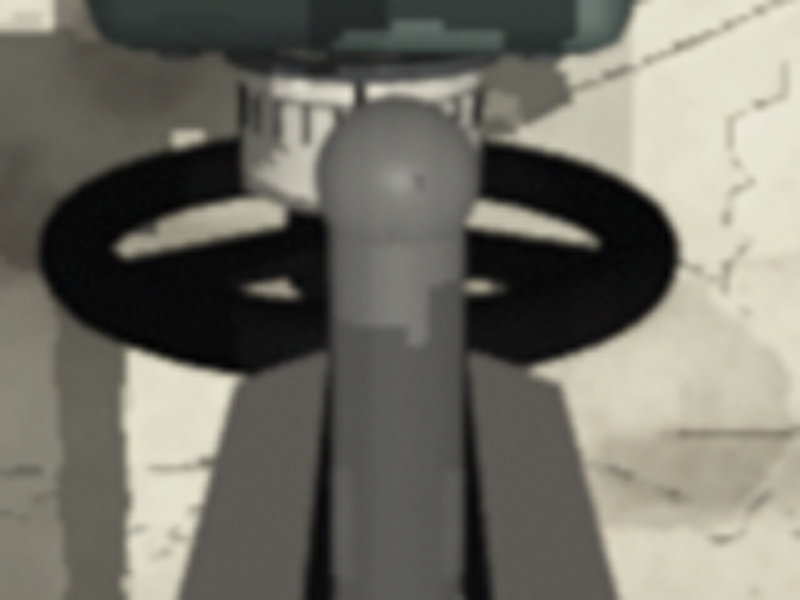

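View pics/s13z.png

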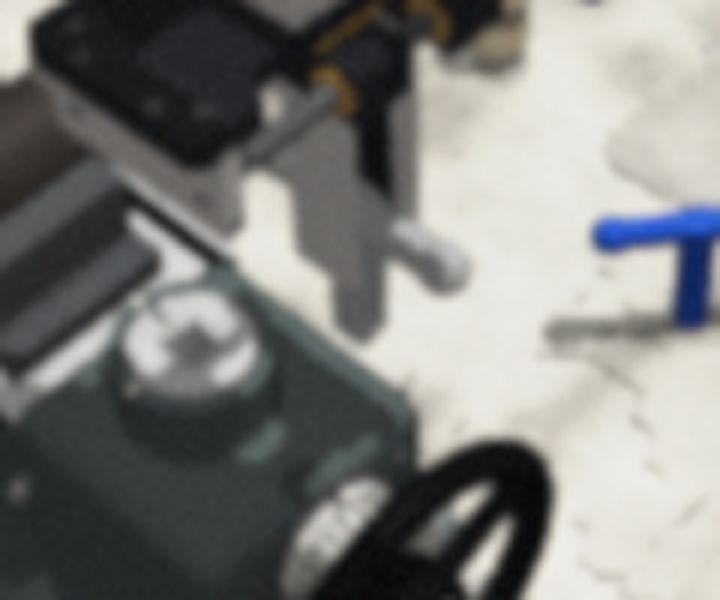

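Run:
```python
from h import *
d=np.load('w13.npz'); w=(d['K'],d['P'],d['Q']); d=np.load('s13.npz'); s=(d['K'],d['P'],d['Q'])
S=r.read_state(); M=R.from_quat(S['eef_rot']).as_matrix(); p=np.array(S['ee_pos']); print(w[0][0,0])
T=lambda q:M.T@(np.asarray(q)-p); W=lambda q:p+M@np.asarray(q)
px=(170+(172+.5)/5-.5,200+(399+.5)/5-.5)
for zt in (-.014,-.0188,-.024):
    # ray/plane tool z=zt
    v=M.T@(w[2]@np.linalg.solve(w[0],[px[1],px[0],1])); o=T(w[1]); q=o+v*(zt-o[2])/v[2]; print('ballA tool',np.round(q,4),'depth',(w[2].T@(W(q)-w[1]))[2])
f=lambda x,y:(178+(y+.5)/6-.5,214+(x+.5)/6-.5)
g=lambda px:np.round([(px[1]+.5-214)*6-.5,(px[0]+.5-178)*6-.5],0)
for yo in (-.004,0,.004):
    print('foot',yo,[g(proj(s,W([x,yo+y,.0432]))) for x,y in ((-.005,-.005),(.005,-.005),(.005,.005),(-.005,.005))])
for yo in (-.003,0,.003):
  for z in (-.0148,-.0188,-.0228): print('B',yo,z,g(proj(s,W([0,.0373+yo,z]))))
for y in (-.008,.008): print('tcp corner',g(proj(s,W([-.007,y,0]))),g(proj(s,W([-.0195,y,0]))))
```

```text
322.07080307270434
ballA tool [ 0.0011 -0.0358 -0.014 ] depth 0.17078861624895084
ballA tool [ 0.0011 -0.0371 -0.0188] depth 0.16580041979191967
ballA tool [ 0.0011 -0.0386 -0.024 ] depth 0.16039654029680264
foot -0.004 [array([334., 337.]), array([355., 320.]), array([377., 335.]), array([356., 353.])]
foot 0 [array([343., 344.]), array([364., 326.]), array([386., 342.]), array([365., 360.])]
foot 0.004 [array([352., 350.]), array([373., 332.]), array([395., 348.]), array([374., 366.])]
B -0.003 -0.0148 [440. 280.]
B -0.003 -0.0188 [440. 272.]
B -0.003 -0.0228 [440. 263.]
B 0 -0.0148 [447. 285.]
B 0 -0.0188 [447. 277.]
B 0 -0.0228 [447. 268.]
B 0.003 -0.0148 [455. 290.]
B 0.003 -0.0188 [455. 282.]
B 0.003 -0.0228 [454. 273.]
tcp corner [326. 255.] [298. 278.]
tcp corner [363. 281.] [335. 304.]
```

Run:
```python
import cv2
a=cv2.imread('pics/s13.png')[205:245,255:300]
cv2.imwrite('pics/s13y.png',cv2.resize(a,None,fx=14,fy=14,interpolation=cv2.INTER_CUBIC))
```

```text
(no output)
```

View pics/s13y.png

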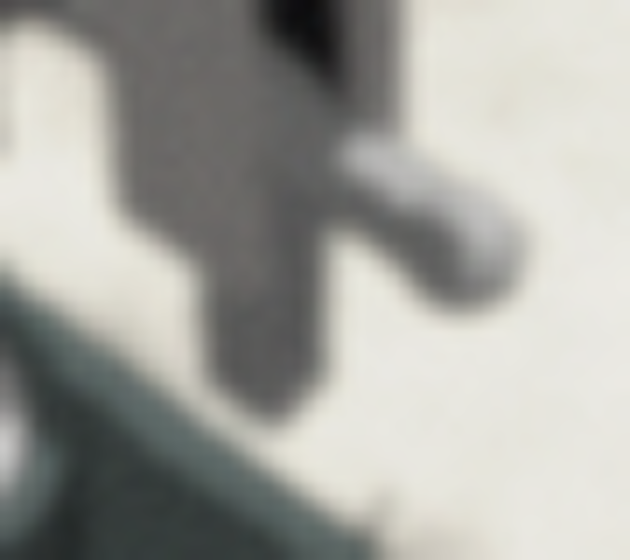

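Run:
```python
from h import *
go([.5672,.0675,.200],-95.3)
```

```text
rel mm [ -5.7 -81.2  44.7] rows 3 each [-0.0019 -0.0271  0.0149]
rot deg [ 0.41 -0.11  3.62]
```

```bash
python3 -m crank '[{"dx":-0.003,"dy":-0.027,"dz":0,"wx":0.4,"wy":0,"wz":3.6,"gripper":255},{"dx":-0.0035,"dy":-0.027,"dz":0,"wx":0,"wy":0,"wz":0,"gripper":255},{"dx":-0.0035,"dy":-0.02,"dz":0.01,"wx":0,"wy":0,"wz":0,"gripper":255},{"dx":0,"dy":0,"dz":0.015,"wx":0,"wy":0,"wz":0,"gripper":255},{"dx":0,"dy":0,"dz":0,"wx":0,"wy":0,"wz":0,"gripper":255}]'
python3 - <<'E'
from h import *
st();go([.5672,.0675,.200],-95.3)
E
```

```text
clock: 8.05
ee_pos: [0.565, 0.0656, 0.2183]
eef_rot: [-0.671, 0.742, -0.001, -0.0]
wrist_force: [-0.7, 0.2, -2.6]
finger_gap: 0.0139
t 8.05 p [0.565  0.0656 0.2183] gap 0.0139 F [-0.7  0.2 -2.6] q [-0.035  0.183  1.542 -0.002  1.415  1.636]
[[-0.101, -0.995, 0.001], [-0.995, 0.101, -0.002], [0.002, -0.001, -1.0]]
rel mm [-2.2 -2.  18.3] rows 1 each [-0.0022 -0.002   0.0183]
rot deg [-0.05 -0.11 -0.47]
```

```bash
python3 -m crank '[{"dx":-0.0022,"dy":-0.002,"dz":0.014,"wx":0,"wy":0,"wz":-0.4,"gripper":255},{"dx":0,"dy":0,"dz":0.003,"wx":0,"wy":0,"wz":0,"gripper":255},{"dx":0,"dy":0,"dz":0,"wx":0,"wy":0,"wz":0,"gripper":255}]'
python3 - <<'E'
from h import *
w=snap('wrist','w14'); s=snap('scene','s14'); t=snap('top','t14')
st();go([.5672,.0675,.190],-95.3)
a=s[3][200:250,215:275,::-1];cv2.imwrite('pics/s14z.png',cv2.resize(a,None,fx=12,fy=12,interpolation=cv2.INTER_CUBIC))
cv2.imwrite('pics/w14z.png',cv2.resize(w[3][150:300,180:380,::-1],None,fx=4,fy=4,interpolation=cv2.INTER_CUBIC))
E
```

```text
clock: 8.3
ee_pos: [0.5681, 0.066, 0.2008]
eef_rot: [-0.672, 0.74, -0.001, -0.001]
wrist_force: [-0.0, 0.5, -1.4]
finger_gap: 0.0137
t 8.45 p [0.5684 0.0662 0.2018] gap 0.0138 F [ 0.4 -0.1  0.1] q [-0.034  0.203  1.554 -0.002  1.384  1.633]
[[-0.095, -0.995, 0.001], [-0.995, 0.095, -0.002], [0.002, -0.001, -1.0]]
rel mm [-1.2  1.3 11.8] rows 1 each [-0.0012  0.0013  0.0118]
rot deg [-0.08 -0.11 -0.17]
```

View pics/s14z.png

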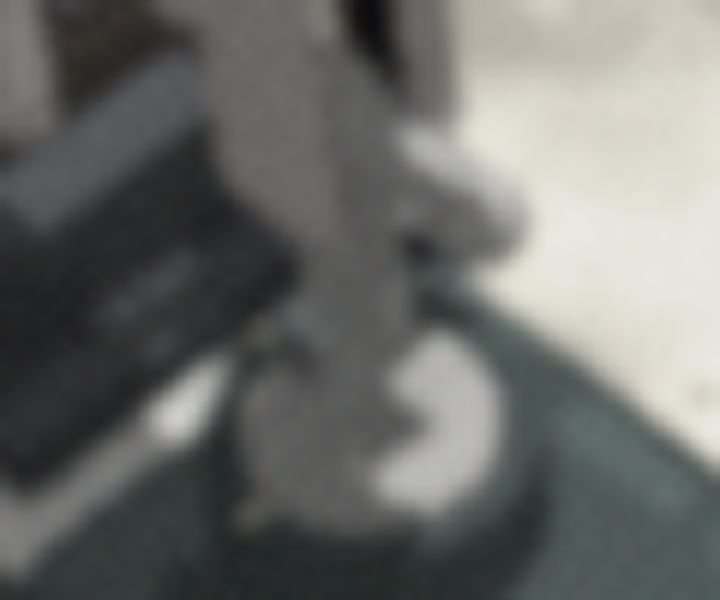

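View pics/w14z.png

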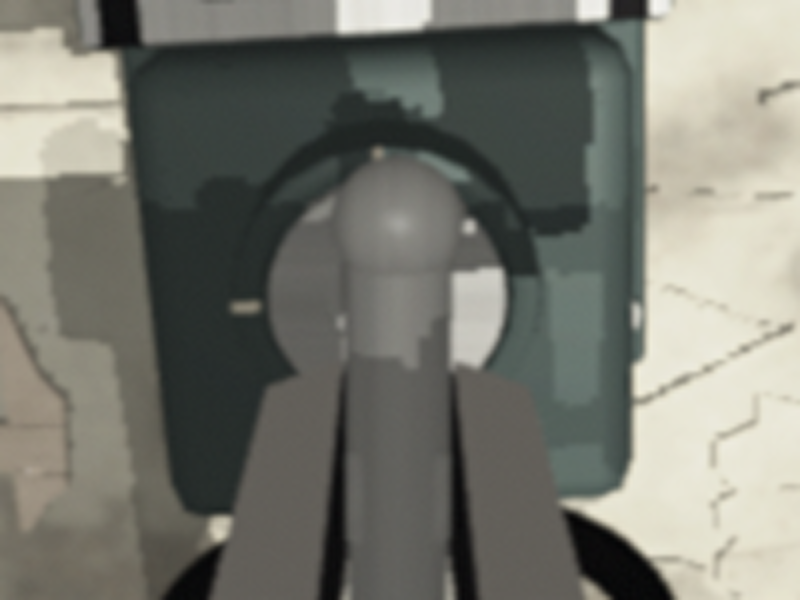

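```bash
python3 -m crank '[{"dx":-0.0015,"dy":0.0013,"dz":0.006,"wx":0,"wy":0,"wz":-0.2,"gripper":255},{"dx":0,"dy":0,"dz":0.003,"wx":0,"wy":0,"wz":0,"gripper":255},{"dx":0,"dy":0,"dz":0,"wx":0,"wy":0,"wz":0,"gripper":255}]'
python3 - <<'E'
from h import *
st();go([.5672,.0675,.180],-95.5)
E
```

```text
clock: 8.7
ee_pos: [0.5681, 0.0678, 0.1949]
eef_rot: [-0.674, 0.739, -0.003, 0.002]
wrist_force: [0.6, -0.3, -1.7]
finger_gap: 0.0138
t 8.7 p [0.5681 0.0678 0.1949] gap 0.0138 F [ 0.6 -0.3 -1.7] q [-0.031  0.205  1.565 -0.002  1.365  1.632]
[[-0.092, -0.996, 0.006], [-0.996, 0.092, -0.002], [0.002, -0.006, -1.0]]
rel mm [ 0.4  1.  14.9] rows 1 each [0.0004 0.001  0.0149]
rot deg [-0.36 -0.09  0.24]
```

```bash
python3 -m crank '[{"dx":0.0002,"dy":0.001,"dz":0.005,"wx":-0.4,"wy":0,"wz":0.2,"gripper":255},{"dx":0,"dy":0,"dz":0.005,"wx":0,"wy":0,"wz":0,"gripper":255},{"dx":0,"dy":0,"dz":0.005,"wx":0,"wy":0,"wz":0,"gripper":255},{"dx":0,"dy":0,"dz":0.003,"wx":0,"wy":0,"wz":0,"gripper":255}]'
python3 - <<'E'
from h import *
st();go([.5672,.0675,.157],-95.5)
E
```

```text
clock: 9.03
ee_pos: [0.5677, 0.0679, 0.1769]
eef_rot: [-0.673, 0.74, -0.001, -0.0]
wrist_force: [0.4, -0.3, -1.4]
finger_gap: 0.014
t 9.03 p [0.5677 0.0679 0.1769] gap 0.014 F [ 0.4 -0.3 -1.4] q [-0.031  0.223  1.582 -0.002  1.335  1.635]
[[-0.095, -0.995, 0.001], [-0.995, 0.095, -0.002], [0.001, -0.002, -1.0]]
rel mm [ 0.4  0.5 19.9] rows 1 each [0.0004 0.0005 0.0199]
rot deg [-0.09 -0.08  0.04]
```

```bash
python3 -m crank '[{"dx":0,"dy":0.0004,"dz":0.004,"wx":0,"wy":0,"wz":0,"gripper":255},{"dx":0,"dy":0,"dz":0.004,"wx":0,"wy":0,"wz":0,"gripper":255}]'
python3 -m crank '[{"dx":0,"dy":0,"dz":0.004,"wx":0,"wy":0,"wz":0,"gripper":255},{"dx":0,"dy":0,"dz":0.003,"wx":0,"wy":0,"wz":0,"gripper":255}]'
python3 - <<'E'
from h import *
st();go([.5672,.0675,.157],-95.5)
E
```

```text
clock: 9.2
ee_pos: [0.5687, 0.0678, 0.1755]
eef_rot: [-0.673, 0.74, -0.002, 0.001]
wrist_force: [-7.8, 0.5, 20.9]
finger_gap: 0.0136
clock: 9.37
ee_pos: [0.5688, 0.0678, 0.1758]
eef_rot: [-0.673, 0.74, -0.003, 0.001]
wrist_force: [-6.2, -0.1, 9.2]
finger_gap: 0.0139
t 9.37 p [0.5688 0.0678 0.1758] gap 0.0139 F [-6.2 -0.1  9.2] q [-0.031  0.224  1.584 -0.003  1.328  1.635]
[[-0.094, -0.996, 0.006], [-0.996, 0.094, -0.003], [0.002, -0.006, -1.0]]
rel mm [ 0.4  1.7 18.8] rows 1 each [0.0004 0.0017 0.0188]
rot deg [-0.34 -0.13  0.09]
```

```bash
python3 -m crank '[{"dx":0,"dy":0.0015,"dz":0,"wx":-0.4,"wy":0,"wz":0,"gripper":255},{"dx":0,"dy":0.001,"dz":0.002,"wx":0,"wy":0,"wz":0,"gripper":255}]'
python3 -m crank '[{"dx":0,"dy":0,"dz":0.003,"wx":0,"wy":0,"wz":0,"gripper":255},{"dx":0,"dy":0,"dz":0.003,"wx":0,"wy":0,"wz":0,"gripper":255}]'
python3 - <<'E'
from h import *
st();go([.5672,.0675,.157],-95.5)
E
```

```text
clock: 9.53
ee_pos: [0.5674, 0.068, 0.176]
eef_rot: [-0.673, 0.74, -0.002, 0.0]
wrist_force: [-0.2, 0.5, 4.3]
finger_gap: 0.0137
clock: 9.7
ee_pos: [0.5681, 0.068, 0.1753]
eef_rot: [-0.673, 0.74, -0.003, 0.001]
wrist_force: [-7.6, 0.3, 19.0]
finger_gap: 0.0137
t 9.7 p [0.5681 0.068  0.1753] gap 0.0137 F [-7.6  0.3 19. ] q [-0.03   0.224  1.585 -0.003  1.328  1.635]
[[-0.094, -0.996, 0.005], [-0.996, 0.094, -0.003], [0.002, -0.005, -1.0]]
rel mm [ 0.6  0.9 18.3] rows 1 each [0.0006 0.0009 0.0183]
rot deg [-0.27 -0.13  0.11]
```

```bash
python3 -c "
from h import *
print(r.read_state()['wrist_torque'])"
python3 -m crank '[{"dx":0,"dy":0.003,"dz":-0.001,"wx":-0.3,"wy":0,"wz":0,"gripper":255},{"dx":0,"dy":0.001,"dz":0.001,"wx":0,"wy":0,"wz":0,"gripper":255}]'
python3 -m crank '[{"dx":0,"dy":0.001,"dz":0.003,"wx":0,"wy":0,"wz":0,"gripper":255},{"dx":0,"dy":0.001,"dz":0.003,"wx":0,"wy":0,"wz":0,"gripper":255}]'
python3 - <<'E'
from h import *
st();go([.5672,.0675,.157],-95.5)
print(r.read_state()['wrist_torque'])
E
```

```text
[-0.02541054  1.7428657  -0.01078705]
clock: 9.87
ee_pos: [0.5647, 0.0684, 0.1762]
eef_rot: [-0.673, 0.74, -0.001, -0.0]
wrist_force: [0.5, -0.1, -0.9]
finger_gap: 0.0132
clock: 10.03
ee_pos: [0.5644, 0.0684, 0.1696]
eef_rot: [-0.673, 0.74, -0.003, 0.001]
wrist_force: [1.5, -0.7, 0.1]
finger_gap: 0.014
t 10.03 p [0.5644 0.0684 0.1696] gap 0.014 F [ 1.5 -0.7  0.1] q [-0.03   0.22   1.601 -0.003  1.314  1.636]
[[-0.094, -0.996, 0.006], [-0.996, 0.094, -0.003], [0.002, -0.006, -1.0]]
rel mm [ 0.6 -2.8 12.6] rows 1 each [ 0.0006 -0.0028  0.0126]
rot deg [-0.36 -0.12  0.1 ]
[ 0.03344339 -0.62071656 -0.0265799 ]
```

It is entering. Continue down.

```bash
python3 -m crank '[{"dx":0,"dy":-0.0003,"dz":0.003,"wx":-0.3,"wy":0,"wz":0,"gripper":255},{"dx":0,"dy":0,"dz":0.003,"wx":0,"wy":0,"wz":0,"gripper":255}]'
python3 -m crank '[{"dx":0,"dy":0,"dz":0.003,"wx":-0.1,"wy":0,"wz":0,"gripper":255},{"dx":0,"dy":0,"dz":0.003,"wx":0,"wy":0,"wz":0,"gripper":255}]'
python3 - <<'E'
from h import *
st();go([.5672,.0675,.157],-95.5)
print(r.read_state()['wrist_torque'])
E
```

```text
clock: 10.2
ee_pos: [0.5647, 0.0683, 0.1619]
eef_rot: [-0.673, 0.74, -0.001, -0.001]
wrist_force: [1.5, -0.3, -0.8]
finger_gap: 0.014
clock: 10.37
ee_pos: [0.5648, 0.0681, 0.1542]
eef_rot: [-0.673, 0.74, 0.0, -0.001]
wrist_force: [1.2, 0.0, 4.8]
finger_gap: 0.0138
t 10.37 p [0.5648 0.0681 0.1542] gap 0.0138 F [1.2 0.  4.8] q [-0.031  0.242  1.609 -0.002  1.293  1.635]
[[-0.094, -0.996, -0.002], [-0.996, 0.094, -0.002], [0.002, 0.002, -1.0]]
rel mm [ 0.4 -2.4 -2.8] rows 1 each [ 0.0004 -0.0024 -0.0028]
rot deg [ 0.12 -0.12  0.09]
[-0.03547403 -0.29046314 -0.00806276]
```

```bash
python3 -m crank '[{"dx":0,"dy":0,"dz":0.002,"wx":0,"wy":0,"wz":0,"gripper":255},{"dx":0,"dy":0,"dz":0.002,"wx":0,"wy":0,"wz":0,"gripper":255}]'
python3 - <<'E'
from h import *
st();s=snap('scene','s15')
a=s[3][190:260,205:285,::-1];cv2.imwrite('pics/s15z.png',cv2.resize(a,None,fx=8,fy=8,interpolation=cv2.INTER_CUBIC))
E
```

```text
clock: 10.53
ee_pos: [0.5652, 0.0681, 0.1541]
eef_rot: [-0.673, 0.74, 0.0, -0.002]
wrist_force: [-5.2, -0.4, 12.8]
finger_gap: 0.0139
t 10.53 p [0.5652 0.0681 0.1541] gap 0.0139 F [-5.2 -0.4 12.8] q [-0.031  0.243  1.608 -0.002  1.294  1.635]
[[-0.094, -0.996, -0.003], [-0.996, 0.094, -0.002], [0.002, 0.002, -1.0]]
```

View pics/s15z.png

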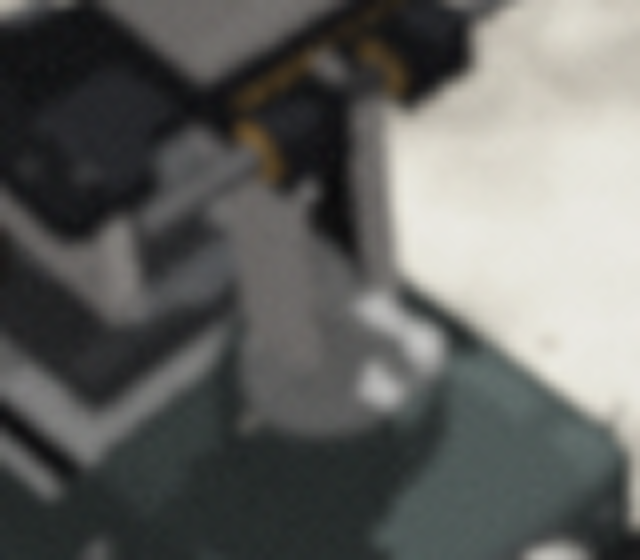

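```bash
python3 -m crank '[{"dx":0,"dy":0,"dz":0,"wx":0,"wy":0,"wz":0,"gripper":255},{"dx":0.0002,"dy":0,"dz":0,"wx":0,"wy":0,"wz":-6,"gripper":255},{"dx":0.0002,"dy":0,"dz":0,"wx":0,"wy":0,"wz":-6,"gripper":255},{"dx":0.0002,"dy":0,"dz":0,"wx":0,"wy":0,"wz":-6,"gripper":255},{"dx":0.0002,"dy":0,"dz":0,"wx":0,"wy":0,"wz":-6,"gripper":255}]'
python3 - <<'E'
from h import *
st();print(r.read_state()['wrist_torque'])
E
```

```text
clock: 11.0
ee_pos: [0.5659, 0.068, 0.1546]
eef_rot: [0.817, -0.577, -0.0, 0.0]
wrist_force: [0.9, -0.2, 2.8]
finger_gap: 0.0141
t 11.0 p [0.5659 0.068  0.1546] gap 0.0141 F [ 0.9 -0.2  2.8] q [-3.200e-02  2.430e-01  1.607e+00 -1.000e-03  1.293e+00  1.198e+00]
[[0.334, -0.943, -0.001], [-0.943, -0.334, -0.0], [0.0, 0.001, -1.0]]
[ 0.06126576 -0.07544637 -0.11538777]
```

```bash
python3 -m crank '[{"dx":0.0002,"dy":0,"dz":0.0003,"wx":0,"wy":0,"wz":-7,"gripper":255},{"dx":0.0002,"dy":0,"dz":0,"wx":0,"wy":0,"wz":-7,"gripper":255},{"dx":0.0002,"dy":0,"dz":0,"wx":0,"wy":0,"wz":-7,"gripper":255},{"dx":0.0002,"dy":0,"dz":0.0003,"wx":0,"wy":0,"wz":-7,"gripper":255},{"dx":0.0002,"dy":0,"dz":0,"wx":0,"wy":0,"wz":-7,"gripper":255},{"dx":0.0002,"dy":0,"dz":0,"wx":0,"wy":0,"wz":-7,"gripper":255}]'
python3 - <<'E'
from h import *
st();print(r.read_state()['wrist_torque'])
E
```

```text
clock: 11.5
ee_pos: [0.5662, 0.0676, 0.1546]
eef_rot: [0.971, -0.237, -0.001, -0.0]
wrist_force: [0.5, -0.1, 2.8]
finger_gap: 0.0139
t 11.5 p [0.5662 0.0676 0.1546] gap 0.0139 F [ 0.5 -0.1  2.8] q [-3.400e-02  2.440e-01  1.605e+00  1.000e-03  1.295e+00  4.450e-01]
[[0.887, -0.461, -0.003], [-0.461, -0.887, 0.001], [-0.003, 0.0, -1.0]]
[-0.05347888 -0.13158029 -0.16714463]
```

```bash
python3 -m crank '[{"dx":0.0001,"dy":0,"dz":0.0003,"wx":0,"wy":0,"wz":-7,"gripper":255},{"dx":0.0001,"dy":0,"dz":0,"wx":0,"wy":0,"wz":-7,"gripper":255},{"dx":0.0001,"dy":0,"dz":0,"wx":0,"wy":0,"wz":-7,"gripper":255},{"dx":0.0001,"dy":0,"dz":0,"wx":0,"wy":0,"wz":-7,"gripper":255}]'
python3 -c "
from h import *
st();print(r.read_state()['wrist_torque'])"
python3 -m crank '[{"dx":0,"dy":0,"dz":0.0003,"wx":0,"wy":0,"wz":-5,"gripper":255},{"dx":0,"dy":0,"dz":0,"wx":0,"wy":0,"wz":-4,"gripper":255}]'
python3 - <<'E'
from h import *
st();print(r.read_state()['wrist_torque'])
E
```

```text
clock: 11.83
ee_pos: [0.5666, 0.0676, 0.1546]
eef_rot: [1.0, 0.01, -0.002, -0.001]
wrist_force: [1.2, -0.2, 1.7]
finger_gap: 0.0137
t 11.83 p [0.5666 0.0676 0.1546] gap 0.0137 F [ 1.2 -0.2  1.7] q [-0.034  0.246  1.603  0.002  1.296 -0.055]
[[1.0, 0.021, -0.003], [0.021, -1.0, 0.002], [-0.003, -0.002, -1.0]]
[-0.10110951 -0.12665901 -0.15050122]
clock: 12.0
ee_pos: [0.5667, 0.0676, 0.1546]
eef_rot: [0.996, 0.093, -0.002, -0.001]
wrist_force: [0.9, -0.5, 1.9]
finger_gap: 0.0137
t 12.0 p [0.5667 0.0676 0.1546] gap 0.0137 F [ 0.9 -0.5  1.9] q [-0.034  0.246  1.603  0.002  1.296 -0.221]
[[0.983, 0.186, -0.003], [0.186, -0.983, 0.002], [-0.003, -0.003, -1.0]]
[-0.01730586 -0.24624216 -0.11567171]
```

```bash
python3 -m crank '[{"dx":0,"dy":0,"dz":0.0003,"wx":0,"wy":0,"wz":-4,"gripper":255},{"dx":0,"dy":0,"dz":0,"wx":0,"wy":0,"wz":-3,"gripper":255}]'
python3 - <<'E'
from h import *
st();print(r.read_state()['wrist_torque'])
E
```

```text
clock: 12.17
ee_pos: [0.5668, 0.0676, 0.1545]
eef_rot: [0.988, 0.156, -0.002, -0.002]
wrist_force: [0.8, -1.3, 0.7]
finger_gap: 0.0139
t 12.17 p [0.5668 0.0676 0.1545] gap 0.0139 F [ 0.8 -1.3  0.7] q [-0.034  0.246  1.603  0.002  1.297 -0.348]
[[0.951, 0.308, -0.004], [0.308, -0.951, 0.002], [-0.003, -0.003, -1.0]]
[-0.33616853 -0.35127347 -0.5076447 ]
```

```bash
python3 -m crank '[{"dx":0,"dy":0,"dz":0,"wx":0,"wy":0,"wz":-2,"gripper":255},{"dx":0,"dy":0,"dz":0,"wx":0,"wy":0,"wz":-1,"gripper":255}]'
python3 - <<'E'
from h import *
st();print(r.read_state()['wrist_torque']);w=snap('wrist','w16');t=snap('top','t16')
cv2.imwrite('pics/t16z.png',cv2.resize(t[3][110:260,160:320,::-1],None,fx=5,fy=4,interpolation=cv2.INTER_CUBIC))
E
```

```text
clock: 12.33
ee_pos: [0.567, 0.0672, 0.1545]
eef_rot: [0.983, 0.182, -0.001, -0.002]
wrist_force: [1.3, 0.3, 2.3]
finger_gap: 0.0145
t 12.33 p [0.567  0.0672 0.1545] gap 0.0145 F [1.3 0.3 2.3] q [-0.035  0.246  1.603  0.002  1.296 -0.402]
[[0.934, 0.358, -0.004], [0.358, -0.934, 0.003], [-0.002, -0.004, -1.0]]
[-0.08699858 -0.21923779 -0.5488619 ]
```

View pics/w16.png

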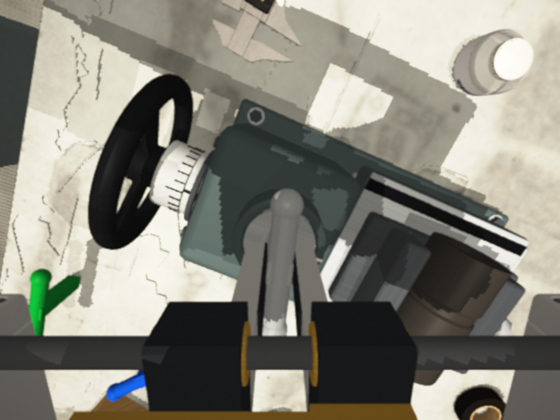

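```bash
python3 -m crank '[{"dx":0,"dy":0,"dz":0,"wx":0,"wy":0,"wz":3,"gripper":255},{"dx":0,"dy":0,"dz":0,"wx":0,"wy":0,"wz":1,"gripper":160},{"dx":0,"dy":0,"dz":0,"wx":0,"wy":0,"wz":0,"gripper":160},{"dx":0,"dy":0,"dz":0,"wx":0,"wy":0,"wz":0,"gripper":160},{"dx":0,"dy":0,"dz":0,"wx":0,"wy":0,"wz":0,"gripper":160},{"dx":0,"dy":0,"dz":0,"wx":0,"wy":0,"wz":0,"gripper":160}]'
python3 - <<'E'
from h import *
st();print(r.read_state()['wrist_torque'])
E
```

```text
clock: 12.93
ee_pos: [0.5641, 0.0677, 0.152]
eef_rot: [0.989, 0.147, -0.005, -0.002]
wrist_force: [0.1, 0.5, -0.2]
finger_gap: 0.0351
t 12.93 p [0.5641 0.0677 0.152 ] gap 0.0351 F [ 0.1  0.5 -0.2] q [-0.034  0.248  1.606  0.003  1.298 -0.33 ]
[[0.957, 0.29, -0.011], [0.29, -0.957, 0.003], [-0.009, -0.006, -1.0]]
[-0.03732889 -0.15315208  0.00163156]
```

```bash
python3 -m crank '[{"dx":0,"dy":0,"dz":-0.015,"wx":0.2,"wy":-0.6,"wz":0,"gripper":160},{"dx":0,"dy":0,"dz":-0.03,"wx":0,"wy":0,"wz":0,"gripper":160},{"dx":0,"dy":0,"dz":-0.035,"wx":0,"wy":0,"wz":0,"gripper":160},{"dx":0,"dy":0,"dz":-0.03,"wx":0,"wy":0,"wz":0,"gripper":160},{"dx":0,"dy":0,"dz":0,"wx":0,"wy":0,"wz":0,"gripper":160}]'
python3 - <<'E'
from h import *
st();go([.48,.07,.26],0)
E
```

```text
clock: 13.35
ee_pos: [0.5624, 0.0678, 0.2605]
eef_rot: [0.989, 0.148, -0.018, -0.005]
wrist_force: [0.5, 0.4, 1.1]
finger_gap: 0.0349
t 13.35 p [0.5624 0.0678 0.2605] gap 0.0349 F [0.5 0.4 1.1] q [-0.034  0.177  1.463  0.002  1.538 -0.332]
[[0.955, 0.293, -0.036], [0.293, -0.956, 0.004], [-0.033, -0.014, -0.999]]
rel mm [-78.1 -26.2   3.5] rows 3 each [-0.026  -0.0087  0.0012]
rot deg [-0.52  2.02 17.04]
```

```bash
python3 -m crank '[{"dx":-0.026,"dy":-0.009,"dz":0.001,"wx":-0.5,"wy":2,"wz":6.4,"gripper":160},{"dx":-0.027,"dy":-0.006,"dz":0.001,"wx":0,"wy":0,"wz":6.4,"gripper":160},{"dx":-0.027,"dy":-0.004,"dz":0.001,"wx":0,"wy":0,"wz":6.4,"gripper":160},{"dx":-0.02,"dy":0,"dz":0,"wx":0,"wy":0,"wz":0,"gripper":160},{"dx":0,"dy":0,"dz":0,"wx":0,"wy":0,"wz":0,"gripper":160}]'
python3 - <<'E'
from h import *
w=snap('wrist','w17');t=snap('top','t17');s=snap('scene','s17');st();go([.4577,.072,.26],-2.2)
cv2.imwrite('pics/t17z.png',cv2.resize(t[3][140:260,180:300,::-1],None,fx=5,fy=5,interpolation=cv2.INTER_CUBIC))
E
```

```text
clock: 13.77
ee_pos: [0.4575, 0.0729, 0.2524]
eef_rot: [1.0, -0.027, -0.003, -0.002]
wrist_force: [0.4, 0.3, -0.4]
finger_gap: 0.0347
t 13.92 p [0.4613 0.0724 0.2533] gap 0.035 F [ 0.5 -0.1  0.5] q [-0.033 -0.064  1.73   0.003  1.477  0.021]
[[0.999, -0.053, -0.002], [-0.053, -0.999, 0.004], [-0.002, -0.003, -1.0]]
rel mm [-3.6  0.6 -6.7] rows 1 each [-0.0036  0.0006 -0.0067]
rot deg [-0.2   0.11 -0.87]
```

View pics/w17.png

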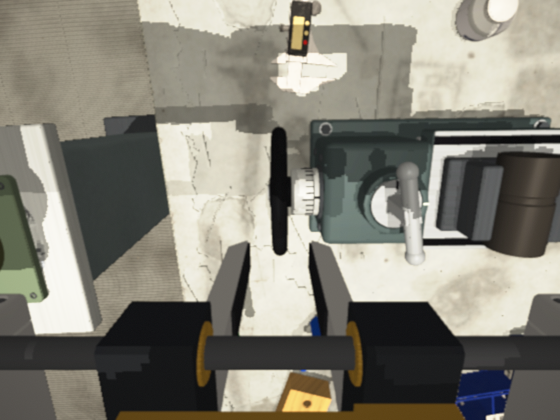

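View pics/s17.png

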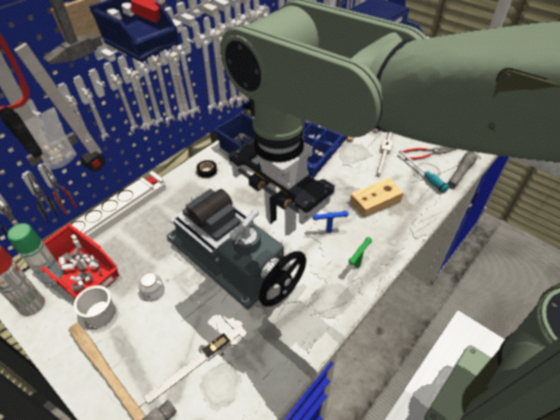

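Run:
```python
import cv2
a=cv2.imread('pics/s17.png')[235:315,245:315]
cv2.imwrite('pics/s17z.png',cv2.resize(a,None,fx=7.5,fy=7.5,interpolation=cv2.INTER_CUBIC))
a=cv2.imread('pics/w17.png')[120:270,260:440]
cv2.imwrite('pics/w17z.png',cv2.resize(a,None,fx=4,fy=4,interpolation=cv2.INTER_CUBIC))
```

```text
(no output)
```

View pics/s17z.png

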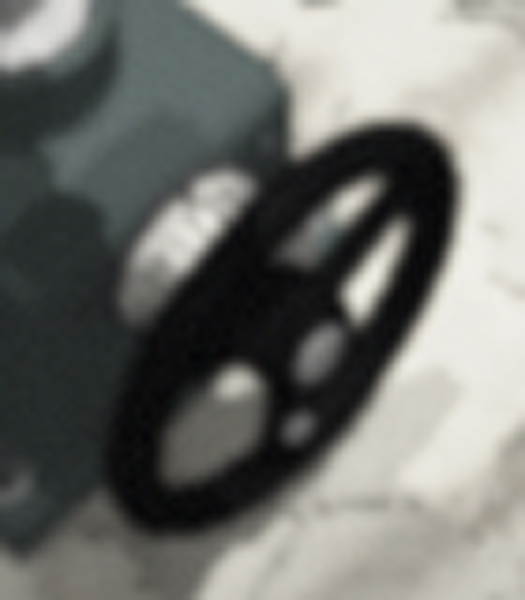

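View pics/w17z.png

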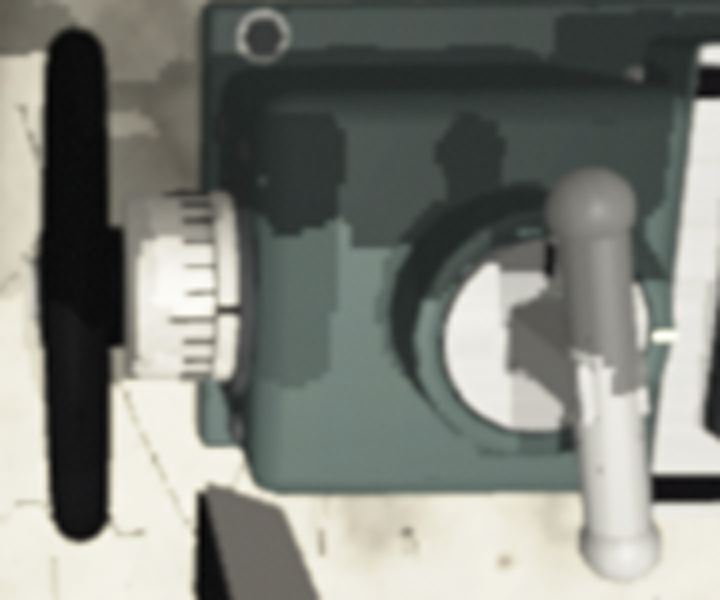

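```bash
cat >> h.py <<'E'
O=np.array([.5672,.0675,0]);YS=np.radians(-2.3)
SX=np.array([np.cos(YS),np.sin(YS),0]);SY=np.array([-np.sin(YS),np.cos(YS),0])
def wang(c,px,xs=-.118):
    K,P,Q=c[:3]; v=Q@np.linalg.solve(K,[px[1],px[0],1.]); p0=O+SX*xs
    q=P+v*((p0-P)@SX)/(v@SX); y=(q-p0)@SY; z=q[2]-.085
    return np.degrees(np.arctan2(-y,z)),np.hypot(y,z)
E
python3 - <<'E'
from h import *
s=snap('scene','s18')
f=lambda x,y:(235+(y+.5)/7.5-.5,245+(x+.5)/7.5-.5)
for n,a in (('plug',(300,428)),('hub',(318,350)),('sp1',(375,225)),('rimtop',(400,122)),('rimright',(458,190)),('rimbot',(170,530)),('rimleft',(110,460))): print(n,wang(s,f(*a)))
E
```

```text
plug (np.float64(-171.24521580739338), np.float64(0.03736918380498127))
hub (np.float64(155.34180592916903), np.float64(0.005323390632268547))
sp1 (np.float64(39.070970935343766), np.float64(0.040843647154162645))
rimtop (np.float64(26.858883964372886), np.float64(0.07829342269012272))
rimright (np.float64(79.10540310940216), np.float64(0.06248343438615488))
rimbot (np.float64(-115.08965102045435), np.float64(0.06454964414656421))
rimleft (np.float64(-66.86287520763116), np.float64(0.08409555702240175))
```

Run:
```python
from h import *
s=snap('scene','s19'); k=8
def draw(th,xs=-.110):
    im=cv2.resize(s[3][235:315,245:315,::-1],None,fx=k,fy=k,interpolation=cv2.INTER_CUBIC)
    def pt(a,rr,x=xs):
        a=np.radians(a); p=proj(s,O+SX*x-SY*rr*np.sin(a)+[0,0,.085+rr*np.cos(a)]); return (int((p[1]+.5-245)*k),int((p[0]+.5-235)*k))
    for rr in (.07,.054,.017): cv2.polylines(im,[np.array([pt(a,rr) for a in range(0,360,5)])],True,(0,255,255),1)
    for i in range(3): cv2.line(im,pt(th+120*i,.017),pt(th+120*i,.062),(0,0,255) if i==0 else (0,255,0),1)
    return im
im=np.hstack([draw(-170)[:, :400] if 0 else cv2.resize(draw(a),(400,457)) for a in (-165,160)])
cv2.imwrite('pics/s19z.png',im)
```

```text
(no output)
```

View pics/s19z.png

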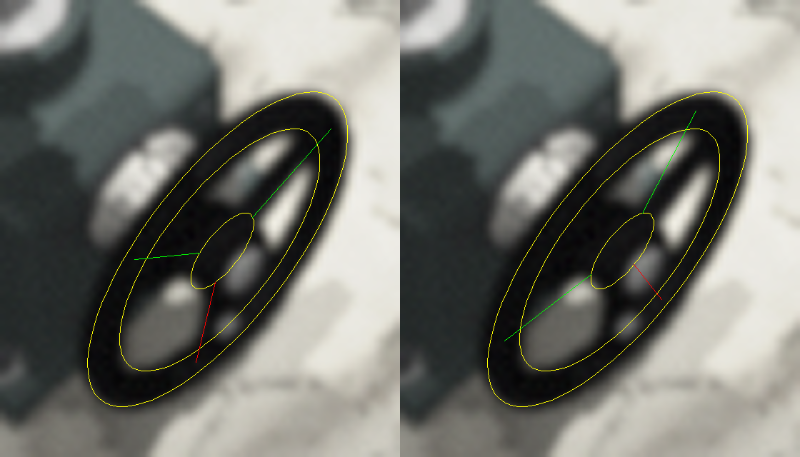

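```bash
cat >> h.py <<'E'
C=O-SX*.110+np.array([0,0,.085])
def wgo(a,rho=.0432):
    a=np.radians(a); u=-SY*np.sin(a)+np.array([0,0,np.cos(a)])
    G=np.stack([SX,np.cross(-u,SX),-u],1); s=r.read_state(); M=R.from_quat(s['eef_rot']).as_matrix()
    d=M.T@(C+u*rho-s['ee_pos']); w=np.degrees(R.from_matrix(M.T@G).as_rotvec())
    print('target',np.round(C+u*rho,4),'rel mm',np.round(d*1000,1),'rot',np.round(w,2))
    t=M.T; 
    y,z=(s['ee_pos']-C)@SY,s['ee_pos'][2]-C[2]; print('now: ang',round(np.degrees(np.arctan2(-y,z)),1),'rho mm',round(1000*np.hypot(y,z),1),'xoff mm',round(1000*(s['ee_pos']-C)@SX,1))
E
python3 - <<'E'
from h import *
print(C);wgo(-35,.14)
E
```

```text
[0.45728862 0.0719145  0.085     ]
target [0.4605 0.1522 0.1997] rel mm [ -5.6 -79.5  54.1] rot [-35.19   0.35  -0.73]
now: ang -0.2 rho mm 168.5 xoff mm 4.6
```

```bash
python3 -m crank '[{"dx":-0.004,"dy":-0.0205,"dz":0.0012,"wx":-7,"wy":0,"wz":-0.7,"gripper":160},{"dx":-0.001,"dy":-0.0205,"dz":0.0012,"wx":-7,"wy":0,"wz":0,"gripper":160},{"dx":0,"dy":-0.0205,"dz":0.0012,"wx":-7,"wy":0,"wz":0,"gripper":160},{"dx":0,"dy":-0.0205,"dz":0.0012,"wx":-7,"wy":0,"wz":0,"gripper":160},{"dx":0,"dy":-0.0205,"dz":0.0012,"wx":-7,"wy":0,"wz":0,"gripper":160},{"dx":0,"dy":0,"dz":0,"wx":0,"wy":0,"wz":0,"gripper":160}]'
python3 - <<'E'
from h import *
st();wgo(-35,.09);w=snap('wrist','w20')
E
```

```text
clock: 14.52
ee_pos: [0.4758, 0.1624, 0.2211]
eef_rot: [0.95, -0.034, -0.005, 0.309]
wrist_force: [-1.3, -1.0, -2.8]
finger_gap: 0.0352
t 14.52 p [0.4758 0.1624 0.2211] gap 0.0352 F [-1.3 -1.  -2.8] q [ 0.499  0.316  1.512 -0.527  1.664  0.614]
[[0.998, -0.061, -0.03], [-0.067, -0.807, -0.587], [0.011, 0.588, -0.809]]
target [0.4594 0.1235 0.1587] rel mm [-14.5  -4.3  73.8] rot [ 1.02  0.37 -1.62]
now: ang -33.8 rho mm 163.8 xoff mm 14.9
```

View pics/w20.png

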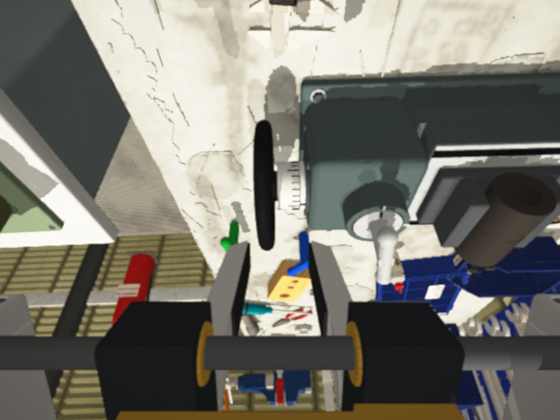

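```bash
python3 -m crank '[{"dx":-0.014,"dy":-0.004,"dz":0.02,"wx":1,"wy":0.4,"wz":-1.6,"gripper":160},{"dx":0,"dy":0,"dz":0.03,"wx":0,"wy":0,"wz":0,"gripper":160},{"dx":0,"dy":0,"dz":0.02,"wx":0,"wy":0,"wz":0,"gripper":160},{"dx":0,"dy":0,"dz":0,"wx":0,"wy":0,"wz":0,"gripper":160}]'
python3 - <<'E'
from h import *
st();wgo(-35,.09);w=snap('wrist','w21')
E
```

```text
clock: 14.9
ee_pos: [0.4668, 0.1259, 0.1646]
eef_rot: [0.955, -0.02, -0.0, 0.296]
wrist_force: [-0.8, 0.9, -0.4]
finger_gap: 0.0346
t 14.9 p [0.4668 0.1259 0.1646] gap 0.0346 F [-0.8  0.9 -0.4] q [ 0.443  0.295  1.652 -0.531  1.503  0.606]
[[0.999, -0.037, -0.012], [-0.038, -0.824, -0.565], [0.011, 0.565, -0.825]]
target [0.4594 0.1235 0.1587] rel mm [-7.4 -1.   6.3] rot [-0.59 -0.59 -0.24]
now: ang -34.3 rho mm 96.4 xoff mm 7.3
```

View pics/w21.png

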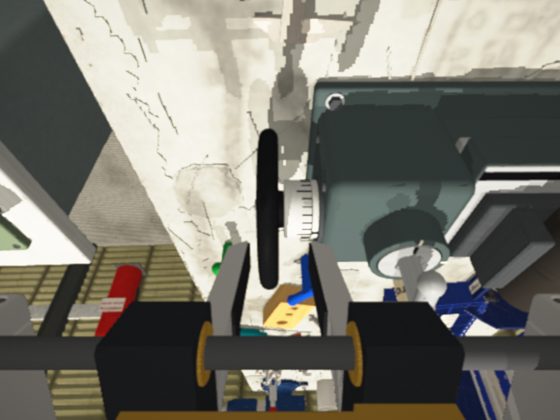

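```bash
python3 -m crank '[{"dx":-0.008,"dy":-0.001,"dz":0.002,"wx":-0.6,"wy":-0.6,"wz":0,"gripper":160},{"dx":-0.001,"dy":0,"dz":0.004,"wx":0,"wy":0,"wz":0,"gripper":160},{"dx":0,"dy":0,"dz":0,"wx":0,"wy":0,"wz":0,"gripper":160}]'
python3 - <<'E'
from h import *
st();wgo(-35,.0432)
E
```

```text
clock: 15.2
ee_pos: [0.4621, 0.1245, 0.1658]
eef_rot: [0.954, -0.025, -0.001, 0.298]
wrist_force: [-0.1, -0.3, -0.7]
finger_gap: 0.0352
t 15.2 p [0.4621 0.1245 0.1658] gap 0.0352 F [-0.1 -0.3 -0.7] q [ 0.446  0.289  1.66  -0.532  1.508  0.619]
[[0.999, -0.047, -0.016], [-0.048, -0.821, -0.569], [0.014, 0.569, -0.822]]
target [0.4583 0.0967 0.1204] rel mm [-3.1 -2.8 53.2] rot [-0.33 -0.38 -0.83]
now: ang -33.1 rho mm 96.5 xoff mm 2.7
```

```bash
python3 -m crank '[{"dx":-0.003,"dy":-0.0015,"dz":0.018,"wx":-0.3,"wy":-0.4,"wz":-0.8,"gripper":160},{"dx":-0.001,"dy":-0.001,"dz":0.018,"wx":0,"wy":0,"wz":0,"gripper":160},{"dx":0,"dy":0,"dz":0.017,"wx":0,"wy":0,"wz":0,"gripper":160},{"dx":0,"dy":0,"dz":0,"wx":0,"wy":0,"wz":0,"gripper":160}]'
python3 - <<'E'
from h import *
st();wgo(-35,.0432);w=snap('wrist','w22')
E
```

```text
clock: 15.53
ee_pos: [0.4627, 0.0992, 0.1259]
eef_rot: [0.955, -0.02, 0.001, 0.297]
wrist_force: [-0.1, -0.6, 0.7]
finger_gap: 0.035
t 15.53 p [0.4627 0.0992 0.1259] gap 0.035 F [-0.1 -0.6  0.7] q [ 0.404  0.312  1.724 -0.552  1.408  0.623]
[[0.999, -0.04, -0.01], [-0.038, -0.823, -0.567], [0.014, 0.567, -0.824]]
target [0.4583 0.0967 0.1204] rel mm [-4.4 -0.9  6. ] rot [-0.46 -0.73 -0.38]
now: ang -33.9 rho mm 49.2 xoff mm 4.3
```

View pics/w22.png

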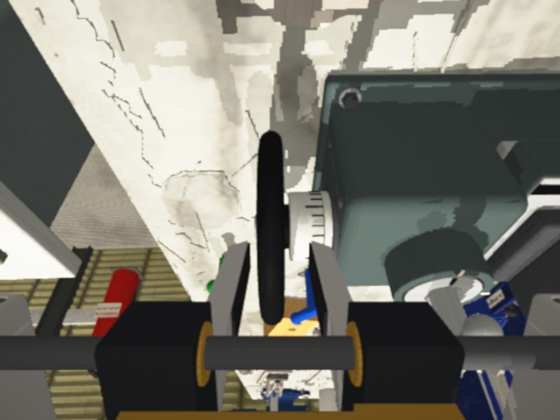

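```bash
python3 -m crank '[{"dx":-0.0045,"dy":-0.0009,"dz":0.006,"wx":-0.4,"wy":-0.7,"wz":-0.3,"gripper":160},{"dx":-0.001,"dy":0,"dz":0.002,"wx":0,"wy":0,"wz":0,"gripper":160},{"dx":0,"dy":0,"dz":0,"wx":0,"wy":0,"wz":0,"gripper":160}]'
python3 - <<'E'
from h import *
st();wgo(-35,.0432)
E
```

```text
clock: 15.83
ee_pos: [0.4607, 0.0984, 0.1231]
eef_rot: [0.954, -0.02, -0.002, 0.299]
wrist_force: [0.3, -0.4, -0.5]
finger_gap: 0.0351
t 15.83 p [0.4607 0.0984 0.1231] gap 0.0351 F [ 0.3 -0.4 -0.5] q [ 0.404  0.317  1.727 -0.552  1.408  0.626]
[[0.999, -0.038, -0.015], [-0.04, -0.821, -0.57], [0.009, 0.57, -0.822]]
target [0.4583 0.0967 0.1204] rel mm [-2.4 -0.   3.2] rot [-0.26 -0.42 -0.29]
now: ang -34.9 rho mm 46.4 xoff mm 2.4
```

Now close on the rim (a few rows; the residual 2 mm corrected on the way).

```bash
python3 -m crank '[{"dx":-0.003,"dy":0,"dz":0.004,"wx":-0.2,"wy":-0.4,"wz":-0.3,"gripper":255},{"dx":0,"dy":0,"dz":0,"wx":0,"wy":0,"wz":0,"gripper":255},{"dx":0,"dy":0,"dz":0,"wx":0,"wy":0,"wz":0,"gripper":255},{"dx":0,"dy":0,"dz":0,"wx":0,"wy":0,"wz":0,"gripper":255},{"dx":0,"dy":0,"dz":0,"wx":0,"wy":0,"wz":0,"gripper":255}]'
python3 - <<'E'
from h import *
st();wgo(-35,.0432)
E
```

```text
clock: 16.25
ee_pos: [0.4576, 0.0974, 0.1209]
eef_rot: [0.954, -0.019, -0.006, 0.3]
wrist_force: [0.6, -0.9, -0.6]
finger_gap: 0.0152
t 16.25 p [0.4576 0.0974 0.1209] gap 0.0152 F [ 0.6 -0.9 -0.6] q [ 0.404  0.319  1.73  -0.551  1.41   0.623]
[[0.999, -0.032, -0.022], [-0.039, -0.819, -0.572], [0.001, 0.572, -0.82]]
target [0.4583 0.0967 0.1204] rel mm [0.7 0.3 0.8] rot [-0.09 -0.06  0.03]
now: ang -35.3 rho mm 44.0 xoff mm -0.7
```

```bash
python3 -m crank '[{"dx":0,"dy":0.0053,"dz":0.0003,"wx":7,"wy":0,"wz":0,"gripper":255},{"dx":0,"dy":0.0053,"dz":0.0003,"wx":7,"wy":0,"wz":0,"gripper":255},{"dx":0,"dy":0.0053,"dz":0.0003,"wx":7,"wy":0,"wz":0,"gripper":255},{"dx":0,"dy":0.0053,"dz":0.0003,"wx":7,"wy":0,"wz":0,"gripper":255}]'
python3 - <<'E'
from h import *
st();wgo(-35+28,.0432)
E
```

```text
clock: 16.58
ee_pos: [0.4572, 0.0854, 0.1253]
eef_rot: [0.998, -0.011, -0.002, 0.054]
wrist_force: [-3.5, -1.2, -8.7]
finger_gap: 0.0149
t 16.58 p [0.4572 0.0854 0.1253] gap 0.0149 F [-3.5 -1.2 -8.7] q [ 0.077  0.082  1.865 -0.114  1.211  0.142]
[[1.0, -0.023, -0.006], [-0.023, -0.994, -0.107], [-0.003, 0.107, -0.994]]
target [0.4575 0.0772 0.1279] rel mm [ 0.5  8.5 -1.7] rot [-0.83  0.07  0.99]
now: ang -18.5 rho mm 42.5 xoff mm -0.7
```

```bash
python3 -m crank '[{"dx":0,"dy":0.008,"dz":-0.001,"wx":2,"wy":0,"wz":0.5,"gripper":255},{"dx":0,"dy":0.009,"dz":0,"wx":5,"wy":0,"wz":0.5,"gripper":255},{"dx":0,"dy":0.008,"dz":0,"wx":6,"wy":0,"wz":0,"gripper":255}]'
python3 - <<'E'
from h import *
st();wgo(8,.0432)
E
```

```text
clock: 16.83
ee_pos: [0.4563, 0.064, 0.127]
eef_rot: [0.997, -0.021, 0.004, -0.07]
wrist_force: [4.5, 8.5, -23.5]
finger_gap: 0.0151
t 16.83 p [0.4563 0.064  0.127 ] gap 0.0151 F [  4.5   8.5 -23.5] q [-0.156  0.034  1.915  0.15   1.208 -0.168]
[[0.999, -0.042, 0.01], [-0.043, -0.989, 0.14], [0.004, -0.14, -0.99]]
target [0.457  0.0659 0.1278] rel mm [ 0.7 -2.  -0.5] rot [-0.06 -0.25 -0.11]
now: ang 10.7 rho mm 42.7 xoff mm -0.7
```

```bash
python3 -m crank '[{"dx":0,"dy":0.005,"dz":0.001,"wx":6,"wy":0,"wz":0,"gripper":255},{"dx":0,"dy":0.007,"dz":0.0005,"wx":7,"wy":0,"wz":0,"gripper":255},{"dx":0,"dy":0.007,"dz":0.0003,"wx":7,"wy":0,"wz":0,"gripper":255}]'
python3 - <<'E'
from h import *
st();wgo(28,.0432);w=snap('wrist','w23');s=snap('scene','s23')
cv2.imwrite('pics/s23z.png',cv2.resize(s[3][225:325,235:325,::-1],None,fx=6,fy=6,interpolation=cv2.INTER_CUBIC))
E
```

```text
clock: 17.08
ee_pos: [0.4559, 0.0505, 0.1217]
eef_rot: [0.968, -0.019, 0.011, -0.249]
wrist_force: [5.7, 16.2, -23.0]
finger_gap: 0.0154
t 17.08 p [0.4559 0.0505 0.1217] gap 0.0154 F [  5.7  16.2 -23. ] q [-0.44   0.113  1.936  0.482  1.322 -0.577]
[[0.999, -0.031, 0.031], [-0.042, -0.875, 0.482], [0.012, -0.483, -0.876]]
target [0.4565 0.0516 0.1231] rel mm [ 0.5 -1.7 -0.7] rot [-0.86 -0.68  0.24]
now: ang 30.3 rho mm 42.5 xoff mm -0.5
```

View pics/s23z.png

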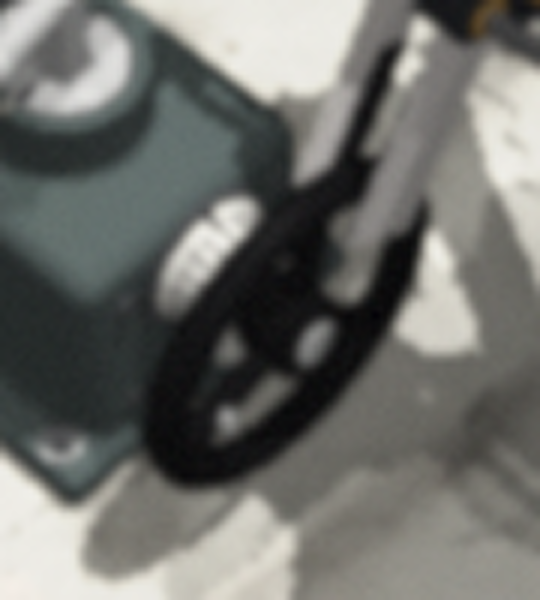

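View pics/w23.png

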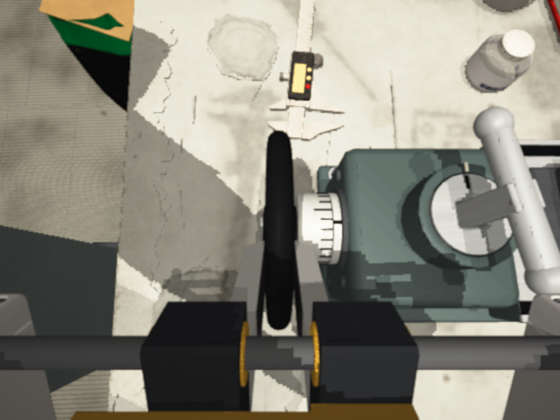

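```bash
python3 -m crank '[{"dx":0,"dy":0.005,"dz":0.001,"wx":5,"wy":0,"wz":0,"gripper":255},{"dx":0,"dy":0.006,"dz":0.001,"wx":7,"wy":0,"wz":0,"gripper":255},{"dx":0,"dy":0,"dz":0.001,"wx":0,"wy":0,"wz":0,"gripper":255},{"dx":0,"dy":0,"dz":0,"wx":0,"wy":0,"wz":0,"gripper":160},{"dx":0,"dy":0,"dz":0,"wx":0,"wy":0,"wz":0,"gripper":160},{"dx":0,"dy":0,"dz":0,"wx":0,"wy":0,"wz":0,"gripper":160},{"dx":0,"dy":0,"dz":0,"wx":0,"wy":0,"wz":0,"gripper":160},{"dx":0,"dy":0,"dz":0,"wx":0,"wy":0,"wz":0,"gripper":160}]'
python3 - <<'E'
from h import *
st();wgo(42,.0432);s=snap('scene','s24')
f=lambda p:np.round([(p[1]+.5-245)*8,(p[0]+.5-235)*8])
for a in (-120,-110,-100,-90): 
    q=np.radians(a); print(a,f(proj(s,O-SX*.116-SY*.035*np.sin(q)+[0,0,.085+.035*np.cos(q)])))
cv2.imwrite('pics/s24z.png',cv2.resize(s[3][235:315,245:315,::-1],None,fx=8,fy=8,interpolation=cv2.INTER_CUBIC))
E
```

```text
clock: 17.85
ee_pos: [0.456, 0.04, 0.1126]
eef_rot: [0.939, -0.018, 0.01, -0.344]
wrist_force: [-0.1, 0.7, 0.4]
finger_gap: 0.0351
t 17.85 p [0.456  0.04   0.1126] gap 0.0351 F [-0.1  0.7  0.4] q [-0.566  0.235  1.914  0.604  1.421 -0.752]
[[0.999, -0.028, 0.031], [-0.041, -0.763, 0.646], [0.005, -0.646, -0.763]]
target [0.4561 0.043  0.1171] rel mm [ 0.  -5.3 -1.5] rot [ 1.73 -0.27  0.16]
now: ang 49.3 rho mm 42.2 xoff mm 0.0
-120 [250. 473.]
-110 [243. 468.]
-100 [238. 460.]
-90 [236. 449.]
```

View pics/s24z.png

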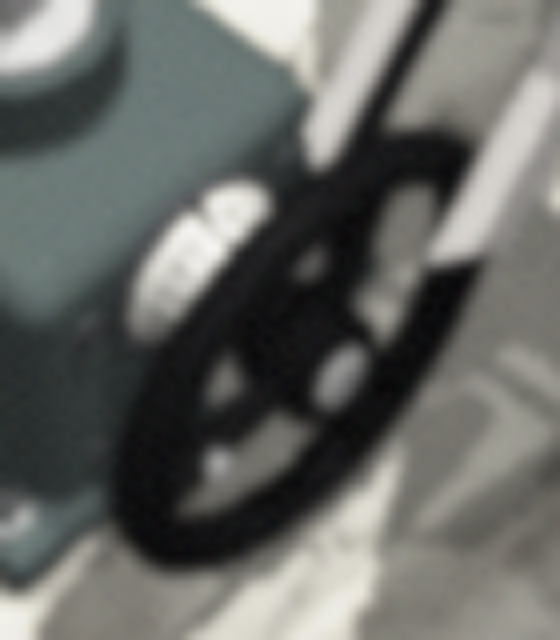

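```bash
python3 -m crank '[{"dx":0,"dy":0,"dz":-0.02,"wx":0,"wy":0,"wz":0,"gripper":160},{"dx":0,"dy":0,"dz":-0.03,"wx":0,"wy":0,"wz":0,"gripper":160},{"dx":0,"dy":0,"dz":-0.01,"wx":0,"wy":0,"wz":0,"gripper":160},{"dx":0,"dy":-0.0125,"dz":0.0006,"wx":-7,"wy":0,"wz":0,"gripper":160},{"dx":0,"dy":-0.0125,"dz":0.0006,"wx":-7,"wy":0,"wz":0,"gripper":160},{"dx":0,"dy":-0.0125,"dz":0.0006,"wx":-7,"wy":0,"wz":0,"gripper":160},{"dx":0,"dy":-0.0125,"dz":0.0006,"wx":-7,"wy":0,"wz":0,"gripper":160}]'
python3 - <<'E'
from h import *
st();wgo(0,.1)
E
```

```text
clock: 18.48
ee_pos: [0.4565, 0.0403, 0.1809]
eef_rot: [0.994, -0.028, 0.005, -0.101]
wrist_force: [0.0, 0.8, -0.5]
finger_gap: 0.0351
t 18.48 p [0.4565 0.0403 0.1809] gap 0.0351 F [ 0.   0.8 -0.5] q [-0.254 -0.029  1.865  0.205  1.347 -0.249]
[[0.998, -0.054, 0.015], [-0.056, -0.978, 0.201], [0.004, -0.201, -0.979]]
target [0.4573 0.0719 0.185 ] rel mm [ -1.  -31.8   2.4] rot [-11.62  -0.29  -0.88]
now: ang 18.2 rho mm 101.0 xoff mm 0.5
```

```bash
python3 -m crank '[{"dx":-0.001,"dy":-0.018,"dz":0.001,"wx":-6,"wy":0,"wz":-0.5,"gripper":160},{"dx":0,"dy":-0.017,"dz":0.001,"wx":-7,"wy":0,"wz":0,"gripper":160},{"dx":0,"dy":-0.015,"dz":0.001,"wx":-7,"wy":0,"wz":0,"gripper":160},{"dx":0,"dy":-0.0125,"dz":0.001,"wx":-7,"wy":0,"wz":0,"gripper":160},{"dx":0,"dy":-0.0125,"dz":0.001,"wx":-7,"wy":0,"wz":0,"gripper":160},{"dx":0,"dy":-0.0125,"dz":0.001,"wx":-7,"wy":0,"wz":0,"gripper":160},{"dx":0,"dy":-0.0125,"dz":0.001,"wx":-7,"wy":0,"wz":0,"gripper":160},{"dx":0,"dy":0,"dz":0,"wx":0,"wy":0,"wz":0,"gripper":160}]'
python3 - <<'E'
from h import *
st();wgo(-40,.06);w=snap('wrist','w25')
cv2.imwrite('pics/w25z.png',cv2.resize(w[3][110:310,220:460,::-1],None,fx=3,fy=3,interpolation=cv2.INTER_CUBIC))
E
```

```text
clock: 19.15
ee_pos: [0.4655, 0.1508, 0.171]
eef_rot: [0.945, -0.022, 0.015, 0.325]
wrist_force: [-0.6, -1.0, -2.0]
finger_gap: 0.0351
t 19.15 p [0.4655 0.1508 0.171 ] gap 0.0351 F [-0.6 -1.  -2. ] q [ 0.517  0.334  1.615 -0.572  1.551  0.682]
[[0.999, -0.051, 0.014], [-0.032, -0.788, -0.615], [0.043, 0.613, -0.789]]
target [0.4588 0.1105 0.131 ] rel mm [-7.1  7.6 56.3] rot [-2.13 -2.19 -1.18]
now: ang -42.6 rho mm 116.9 xoff mm 5.0
```

View pics/w25z.png

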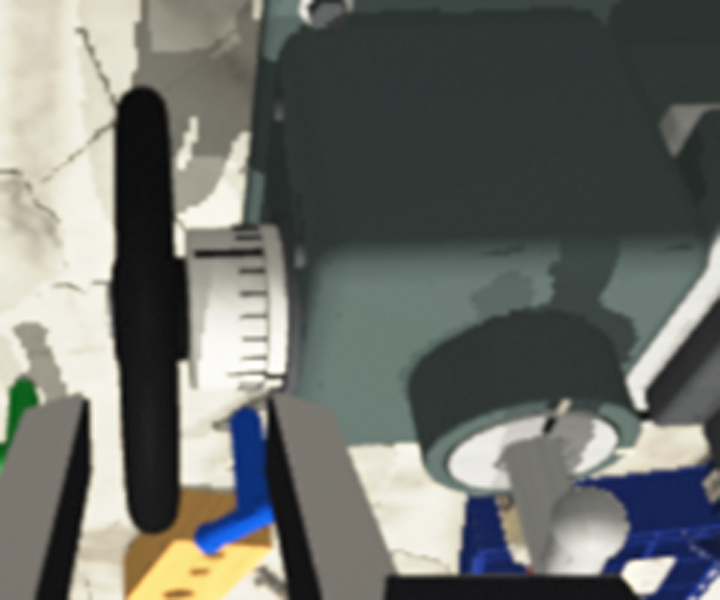

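```bash
cat >> h.py <<'E'
def cyl(c,px,rad=.026):
    K,P,Q=c[:3]; v=Q@np.linalg.solve(K,[px[1],px[0],1.])
    o=P-C; a=np.array([o@SY,o[2]]); b=np.array([v@SY,v[2]])
    A,B,D=b@b,a@b,a@a-rad**2; disc=B*B-A*D
    t=(-B-np.sqrt(max(disc,0)))/A; q=a+b*t
    return round(np.degrees(np.arctan2(-q[0],q[1])),1), round(1000*((o+v*t)@SX),1), disc>0
E
python3 - <<'E'
from h import *
w=snap('wrist','w26');st()
for a in ((225,253),(195,254),(262,252),(253,272),(253,294),(253,319),(253,342),(262,377)): print(a,cyl(w,(110+(a[1]+.5)/3-.5,220+(a[0]+.5)/3-.5)))
wgo(-40,.06)
E
```

```text
t 19.25 p [0.4674 0.1482 0.1763] gap 0.035 F [-0.3 -0.4  0.2] q [ 0.51   0.323  1.615 -0.572  1.55   0.678]
[[0.998, -0.059, 0.018], [-0.036, -0.791, -0.611], [0.05, 0.609, -0.792]]
(225, 253) (np.float64(-86.2), np.float64(24.6), np.True_)
(195, 254) (np.float64(-86.2), np.float64(15.6), np.True_)
(262, 252) (np.float64(-86.1), np.float64(35.7), np.True_)
(253, 272) (np.float64(-71.6), np.float64(32.5), np.True_)
(253, 294) (np.float64(-57.0), np.float64(32.1), np.True_)
(253, 319) (np.float64(-40.6), np.float64(31.9), np.True_)
(253, 342) (np.float64(-24.1), np.float64(32.0), np.True_)
(262, 377) (np.float64(18.9), np.float64(36.1), np.True_)
target [0.4588 0.1105 0.131 ] rel mm [-9.5  2.8 58.8] rot [-2.45 -2.38 -1.61]
now: ang -40.0 rho mm 119.2 xoff mm 7.1
```

```bash
python3 -m crank '[{"dx":-0.007,"dy":0.002,"dz":0.004,"wx":-2.3,"wy":-2.4,"wz":-1.6,"gripper":160},{"dx":-0.003,"dy":0,"dz":0.02,"wx":-1,"wy":0,"wz":0,"gripper":160},{"dx":0,"dy":0,"dz":0.02,"wx":0,"wy":0,"wz":0,"gripper":160},{"dx":0,"dy":0,"dz":0,"wx":0,"wy":0,"wz":0,"gripper":160}]'
python3 - <<'E'
from h import *
st();wgo(-42,.0432)
E
```

```text
clock: 19.58
ee_pos: [0.459, 0.1166, 0.1496]
eef_rot: [0.939, -0.022, -0.002, 0.344]
wrist_force: [-1.1, -0.7, -0.1]
finger_gap: 0.0353
t 19.58 p [0.459  0.1166 0.1496] gap 0.0353 F [-1.1 -0.7 -0.1] q [ 0.477  0.354  1.66  -0.601  1.528  0.676]
[[0.999, -0.04, -0.02], [-0.044, -0.762, -0.646], [0.011, 0.647, -0.763]]
target [0.4584 0.1008 0.1171] rel mm [-0.2 -9.  35.1] rot [-1.71 -0.33 -0.55]
now: ang -34.7 rho mm 78.6 xoff mm -0.1
```

```bash
python3 -m crank '[{"dx":0,"dy":-0.009,"dz":0.01,"wx":-2,"wy":-0.3,"wz":-0.5,"gripper":160},{"dx":-0.002,"dy":-0.002,"dz":0.014,"wx":0,"wy":-0.3,"wz":0,"gripper":160},{"dx":-0.001,"dy":-0.001,"dz":0.009,"wx":0,"wy":0,"wz":0,"gripper":160},{"dx":0,"dy":0,"dz":0,"wx":0,"wy":0,"wz":0,"gripper":160}]'
python3 - <<'E'
from h import *
st();wgo(-42,.0432)
E
```

```text
clock: 19.92
ee_pos: [0.4587, 0.1002, 0.1239]
eef_rot: [0.934, -0.027, -0.005, 0.356]
wrist_force: [-0.1, -0.3, -0.1]
finger_gap: 0.0349
t 19.92 p [0.4587 0.1002 0.1239] gap 0.0349 F [-0.1 -0.3 -0.1] q [ 0.459  0.391  1.686 -0.626  1.488  0.707]
[[0.999, -0.047, -0.028], [-0.053, -0.745, -0.665], [0.01, 0.665, -0.746]]
target [0.4584 0.1008 0.1171] rel mm [-0.3 -4.9  4.7] rot [-0.29  0.06 -0.96]
now: ang -36.1 rho mm 48.1 xoff mm 0.2
```

```bash
python3 -m crank '[{"dx":0,"dy":-0.006,"dz":0.005,"wx":-0.3,"wy":0,"wz":-0.9,"gripper":160},{"dx":0,"dy":-0.001,"dz":0.002,"wx":0,"wy":0,"wz":0,"gripper":255},{"dx":0,"dy":0,"dz":0,"wx":0,"wy":0,"wz":0,"gripper":255},{"dx":0,"dy":0,"dz":0,"wx":0,"wy":0,"wz":0,"gripper":255},{"dx":0,"dy":0,"dz":0,"wx":0,"wy":0,"wz":0,"gripper":255},{"dx":0,"dy":0,"dz":0,"wx":0,"wy":0,"wz":0,"gripper":255}]'
python3 - <<'E'
from h import *
st();wgo(-42,.0432)
E
```

```text
clock: 20.42
ee_pos: [0.4576, 0.1002, 0.1162]
eef_rot: [0.934, -0.021, -0.008, 0.357]
wrist_force: [1.4, -2.8, -1.4]
finger_gap: 0.0152
t 20.42 p [0.4576 0.1002 0.1162] gap 0.0152 F [ 1.4 -2.8 -1.4] q [ 0.46   0.404  1.688 -0.626  1.48   0.704]
[[0.999, -0.034, -0.031], [-0.046, -0.744, -0.667], [-0.001, 0.667, -0.745]]
target [0.4584 0.1008 0.1171] rel mm [ 0.8  0.1 -1.2] rot [-0.14  0.24 -0.22]
now: ang -42.2 rho mm 42.0 xoff mm -0.8
```

```bash
python3 -m crank '[{"dx":0,"dy":0.006,"dz":0.0003,"wx":6,"wy":0,"wz":0,"gripper":255},{"dx":0,"dy":0.0075,"dz":0.0003,"wx":7,"wy":0,"wz":0,"gripper":255},{"dx":0,"dy":0.0075,"dz":0.0003,"wx":7,"wy":0,"wz":0,"gripper":255},{"dx":0,"dy":0.0075,"dz":0.0003,"wx":7,"wy":0,"wz":0,"gripper":255}]'
python3 - <<'E'
from h import *
st();wgo(-15,.0432)
E
```

```text
clock: 20.75
ee_pos: [0.4571, 0.0849, 0.1233]
eef_rot: [0.992, -0.015, -0.004, 0.122]
wrist_force: [0.3, -1.6, -16.3]
finger_gap: 0.0151
t 20.75 p [0.4571 0.0849 0.1233] gap 0.0151 F [  0.3  -1.6 -16.3] q [ 0.172  0.128  1.838 -0.252  1.241  0.291]
[[1.0, -0.028, -0.012], [-0.03, -0.97, -0.241], [-0.005, 0.242, -0.97]]
target [0.4577 0.0831 0.1267] rel mm [ 0.7  2.5 -2.9] rot [-1.01  0.13  0.64]
now: ang -18.6 rho mm 40.5 xoff mm -0.7
```

```bash
python3 -m crank '[{"dx":0,"dy":0.007,"dz":0,"wx":6,"wy":0,"wz":0.4,"gripper":255},{"dx":0,"dy":0.0065,"dz":0.0003,"wx":7,"wy":0,"wz":0,"gripper":255},{"dx":0,"dy":0.0065,"dz":0.0003,"wx":7,"wy":0,"wz":0,"gripper":255},{"dx":0,"dy":0.0065,"dz":0.0003,"wx":7,"wy":0,"wz":0,"gripper":255}]'
python3 - <<'E'
from h import *
st();wgo(13,.0432)
E
```

```text
clock: 21.08
ee_pos: [0.4564, 0.0647, 0.1245]
eef_rot: [0.992, -0.016, 0.006, -0.121]
wrist_force: [0.9, 8.6, -19.7]
finger_gap: 0.0153
t 21.08 p [0.4564 0.0647 0.1245] gap 0.0153 F [  0.9   8.6 -19.7] q [-0.231  0.043  1.927  0.256  1.224 -0.292]
[[0.999, -0.031, 0.015], [-0.034, -0.97, 0.241], [0.007, -0.241, -0.97]]
target [0.4569 0.0622 0.1271] rel mm [ 0.6  1.8 -3.2] rot [-0.96 -0.31  0.45]
now: ang 10.4 rho mm 40.1 xoff mm -0.6
```

```bash
python3 -m crank '[{"dx":0,"dy":0.007,"dz":0,"wx":6,"wy":0,"wz":0.4,"gripper":255},{"dx":0,"dy":0.0065,"dz":0.0003,"wx":7,"wy":0,"wz":0,"gripper":255},{"dx":0,"dy":0.006,"dz":0.0003,"wx":7,"wy":0,"wz":0,"gripper":255}]'
python3 - <<'E'
from h import *
st();wgo(35,.0432);w=snap('wrist','w27')
cv2.imwrite('pics/w27z.png',cv2.resize(w[3][110:310,220:420,::-1],None,fx=3,fy=3,interpolation=cv2.INTER_CUBIC))
E
```

```text
clock: 21.33
ee_pos: [0.456, 0.0509, 0.1189]
eef_rot: [0.954, -0.018, 0.012, -0.298]
wrist_force: [3.7, 15.1, -16.1]
finger_gap: 0.0154
t 21.33 p [0.456  0.0509 0.1189] gap 0.0154 F [  3.7  15.1 -16.1] q [-0.498  0.163  1.933  0.555  1.366 -0.666]
[[0.999, -0.027, 0.035], [-0.042, -0.821, 0.569], [0.013, -0.57, -0.822]]
target [0.4563 0.0472 0.1204] rel mm [ 0.5  2.2 -3.3] rot [ 0.26 -0.67  0.35]
now: ang 31.8 rho mm 39.9 xoff mm -0.5
```

View pics/w27z.png

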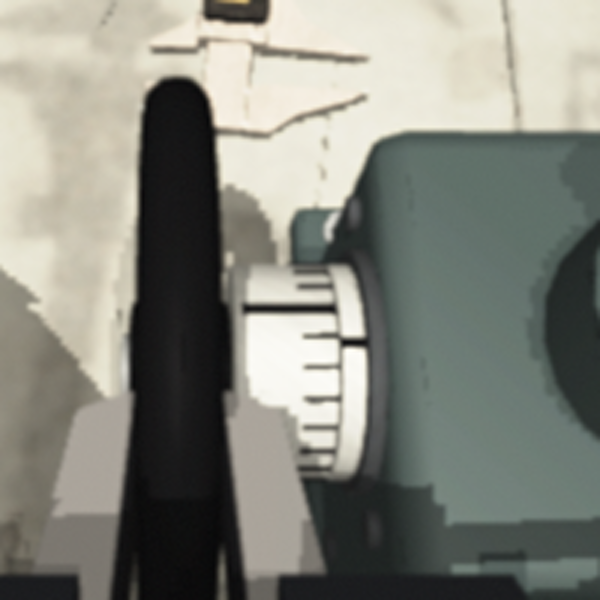

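Run:
```python
from h import *
w=snap('wrist','w28')
for a in ((290,308),(354,342)): print(cyl(w,(110+(a[1]+.5)/3-.5,220+(a[0]+.5)/3-.5)))
cv2.imwrite('pics/w28z.png',cv2.resize(w[3][180:280,290:370,::-1],None,fx=6,fy=6,interpolation=cv2.INTER_CUBIC))
st()
```

```text
(np.float64(-5.3), np.float64(24.3), np.True_)
(np.float64(11.5), np.float64(37.7), np.True_)
t 21.43 p [0.4558 0.0469 0.1156] gap 0.0151 F [ 2.2  2.5 -6.5] q [-0.503  0.168  1.932  0.549  1.362 -0.661]
[[0.999, -0.037, 0.033], [-0.049, -0.824, 0.564], [0.007, -0.565, -0.825]]
```

View pics/w28z.png

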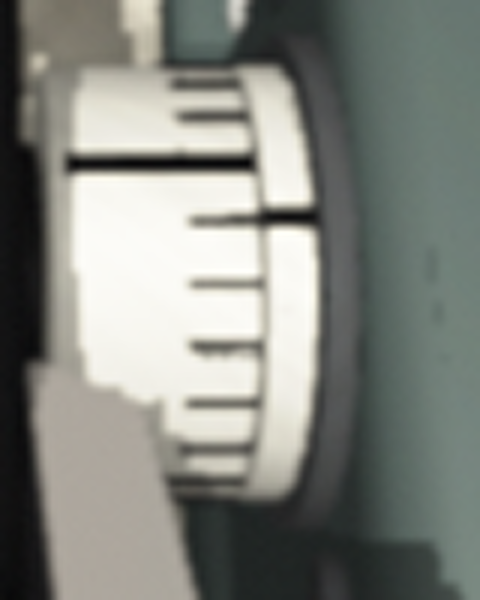

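```bash
python3 -c "
from h import *
wgo(53,.0395)"
python3 -m crank '[{"dx":0,"dy":0.005,"dz":0.0003,"wx":6,"wy":0,"wz":0,"gripper":255},{"dx":0,"dy":0.003,"dz":0.0003,"wx":4,"wy":0,"wz":0,"gripper":255},{"dx":0,"dy":0,"dz":0,"wx":0,"wy":0,"wz":0,"gripper":255}]'
python3 - <<'E'
from h import *
wgo(45,.04)
w=snap('wrist','w29')
w=snap('wrist','w30')
cv2.imwrite('pics/w30z.png',cv2.resize(w[3][180:280,290:370,::-1],None,fx=6,fy=6,interpolation=cv2.INTER_CUBIC))
wgo(45,.04);st()
E
```

```text
target [0.456  0.0404 0.1088] rel mm [0.5 9.2 2. ] rot [18.6  -0.65 -0.12]
now: ang 39.3 rho mm 39.6 xoff mm -0.5
clock: 21.68
ee_pos: [0.4556, 0.0424, 0.1116]
eef_rot: [0.925, -0.02, 0.011, -0.379]
wrist_force: [-0.1, -0.8, -1.4]
finger_gap: 0.015
target [0.4562 0.0437 0.1133] rel mm [ 0.5 -2.  -0.3] rot [ 0.49 -0.44  0.04]
now: ang 48.0 rho mm 39.7 xoff mm -0.5
target [0.4562 0.0437 0.1133] rel mm [ 0.5 -1.2 -0.3] rot [ 0.73 -0.42  0.2 ]
now: ang 46.7 rho mm 39.7 xoff mm -0.5
t 21.78 p [0.4556 0.043  0.1123] gap 0.0153 F [-0.3 -0.5 -3.2] q [-0.594  0.271  1.911  0.646  1.454 -0.799]
[[0.999, -0.025, 0.035], [-0.043, -0.716, 0.697], [0.008, -0.698, -0.716]]
```

View pics/w30z.png

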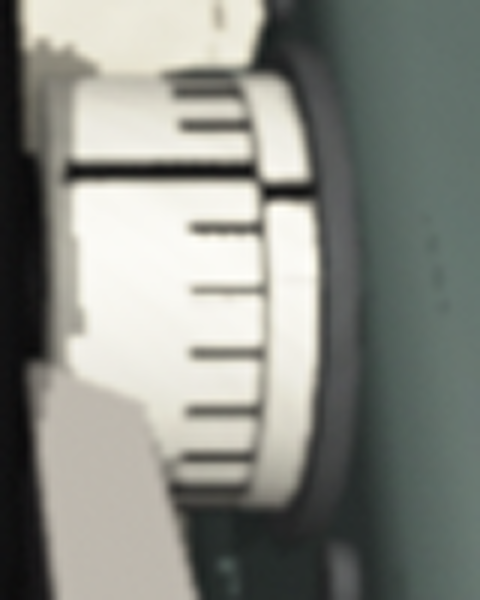

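```bash
python3 -m crank '[{"dx":0,"dy":0.004,"dz":0.0003,"wx":4,"wy":0,"wz":0,"gripper":255},{"dx":0,"dy":0.0005,"dz":0,"wx":1,"wy":0,"wz":0,"gripper":255},{"dx":0,"dy":0,"dz":0,"wx":0,"wy":0,"wz":0,"gripper":255}]'
python3 - <<'E'
from h import *
w=snap('wrist','w31')
w=snap('wrist','w32')
cv2.imwrite('pics/w32z.png',cv2.resize(w[3][180:280,290:370,::-1],None,fx=6,fy=6,interpolation=cv2.INTER_CUBIC))
wgo(50,.04);st()
E
```

```text
clock: 22.03
ee_pos: [0.4554, 0.0418, 0.1109]
eef_rot: [0.911, -0.013, 0.011, -0.412]
wrist_force: [-1.0, -1.6, -0.9]
finger_gap: 0.015
target [0.4561 0.0413 0.1107] rel mm [ 0.6  0.6 -0.2] rot [ 1.35 -0.07  0.75]
now: ang 49.1 rho mm 39.8 xoff mm -0.7
t 22.13 p [0.4554 0.0419 0.111 ] gap 0.0153 F [-2.1 -1.3 -1.5] q [-0.625  0.325  1.896  0.679  1.5   -0.855]
[[0.999, -0.013, 0.031], [-0.033, -0.661, 0.75], [0.011, -0.751, -0.661]]
```

View pics/w32z.png

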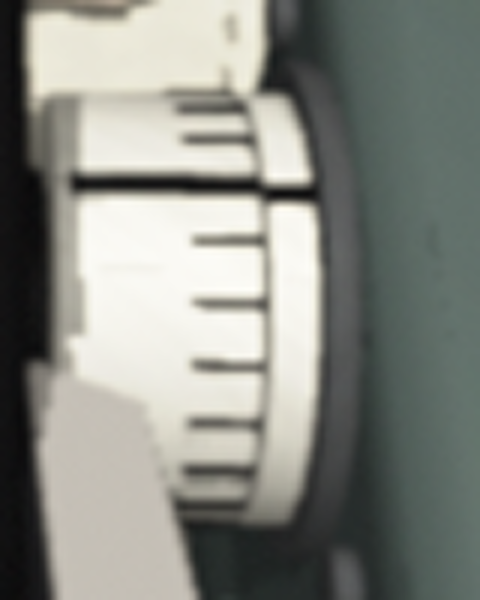

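```bash
python3 -m crank '[{"dx":0,"dy":0.002,"dz":0,"wx":1.5,"wy":0,"wz":0,"gripper":255},{"dx":0,"dy":0,"dz":0,"wx":0,"wy":0,"wz":0,"gripper":255},{"dx":0,"dy":0,"dz":0,"wx":0,"wy":0,"wz":0,"gripper":255},{"dx":0,"dy":0,"dz":0,"wx":0,"wy":0,"wz":0,"gripper":160},{"dx":0,"dy":0,"dz":0,"wx":0,"wy":0,"wz":0,"gripper":160},{"dx":0,"dy":0,"dz":0,"wx":0,"wy":0,"wz":0,"gripper":160},{"dx":0,"dy":0,"dz":0,"wx":0,"wy":0,"wz":0,"gripper":160},{"dx":0,"dy":0,"dz":0,"wx":0,"wy":0,"wz":0,"gripper":160}]'
python3 - <<'E'
from h import *
w=snap('wrist','w34')
cv2.imwrite('pics/w34z.png',cv2.resize(w[3][180:280,290:370,::-1],None,fx=6,fy=6,interpolation=cv2.INTER_CUBIC))
wgo(50,.04);st()
E
```

```text
clock: 22.8
ee_pos: [0.4567, 0.0425, 0.1124]
eef_rot: [0.906, -0.01, 0.013, -0.423]
wrist_force: [-0.4, -0.6, 0.6]
finger_gap: 0.035
target [0.4561 0.0413 0.1107] rel mm [-0.7  2.1  0.2] rot [-0.07 -0.1   1.13]
now: ang 47.0 rho mm 40.2 xoff mm 0.6
t 22.85 p [0.4568 0.0425 0.1124] gap 0.035 F [0.9 0.6 0.4] q [-0.632  0.339  1.889  0.692  1.516 -0.873]
[[0.999, -0.006, 0.033], [-0.029, -0.642, 0.766], [0.016, -0.767, -0.642]]
```

View pics/w34z.png

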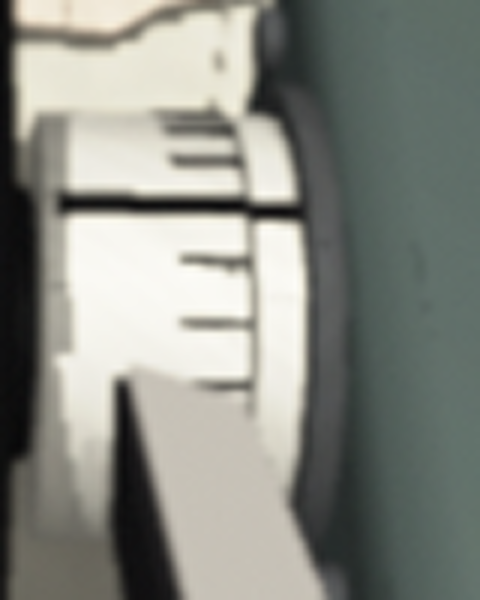

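```bash
python3 -m crank '[{"dx":0,"dy":0,"dz":-0.015,"wx":0,"wy":0,"wz":0,"gripper":160},{"dx":0,"dy":0,"dz":-0.03,"wx":0,"wy":0,"wz":0,"gripper":160},{"dx":0,"dy":0,"dz":-0.03,"wx":0,"wy":0,"wz":0,"gripper":160},{"dx":-0.01,"dy":0,"dz":-0.03,"wx":-5,"wy":0,"wz":0,"gripper":160},{"dx":-0.01,"dy":0,"dz":-0.01,"wx":-7,"wy":0,"wz":0,"gripper":160},{"dx":0,"dy":0,"dz":0,"wx":-7,"wy":0,"wz":0,"gripper":160},{"dx":0,"dy":0,"dz":0,"wx":-7,"wy":0,"wz":0,"gripper":160},{"dx":0,"dy":0,"dz":0,"wx":0,"wy":0,"wz":0,"gripper":160}]'
python3 - <<'E'
from h import *
w=snap('wrist','w35'); t=snap('top','t35'); s=snap('scene','s35')
wgo(20,.14);st()
cv2.imwrite('pics/t35z.png',cv2.resize(t[3][140:260,190:310,::-1],None,fx=5,fy=5,interpolation=cv2.INTER_CUBIC))
E
```

```text
clock: 23.52
ee_pos: [0.432, -0.0504, 0.1889]
eef_rot: [0.979, -0.016, 0.009, -0.205]
wrist_force: [-0.1, 0.5, -0.0]
finger_gap: 0.0352
target [0.4554 0.0241 0.2166] rel mm [ 22.2 -82.1   3. ] rot [-4.1  -0.21  0.26]
now: ang 51.0 rho mm 159.9 xoff mm -21.8
t 23.67 p [ 0.4305 -0.0513  0.1857] gap 0.0351 F [-0.3  0.4 -0.6] q [-0.609  0.018  1.858  0.354  1.504 -0.64 ]
[[0.999, -0.032, 0.02], [-0.037, -0.912, 0.408], [0.005, -0.408, -0.913]]
```

View pics/w35.png

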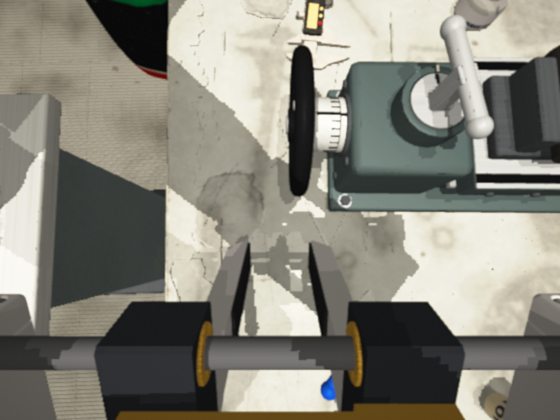

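View pics/s35.png

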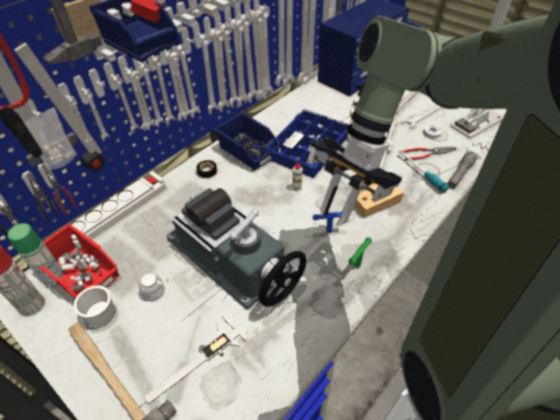

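Run:
```python
import cv2
a=cv2.imread('pics/w35.png')[60:180,280:500]
cv2.imwrite('pics/w35z.png',cv2.resize(a[20:110,20:90],None,fx=6,fy=6,interpolation=cv2.INTER_CUBIC))
a=cv2.imread('pics/s35.png')[190:310,170:310]
cv2.imwrite('pics/s35z.png',cv2.resize(a,None,fx=5,fy=5,interpolation=cv2.INTER_CUBIC))
```

```text
(no output)
```

View pics/w35z.png

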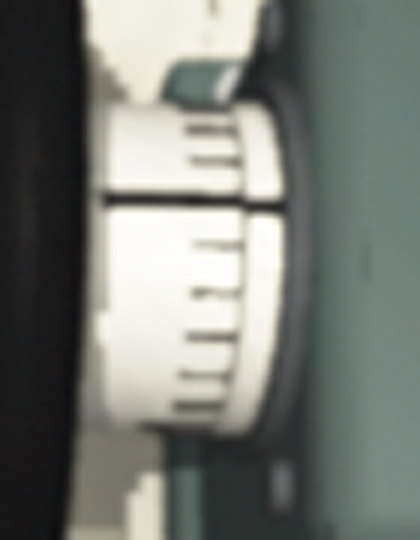

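View pics/s35z.png

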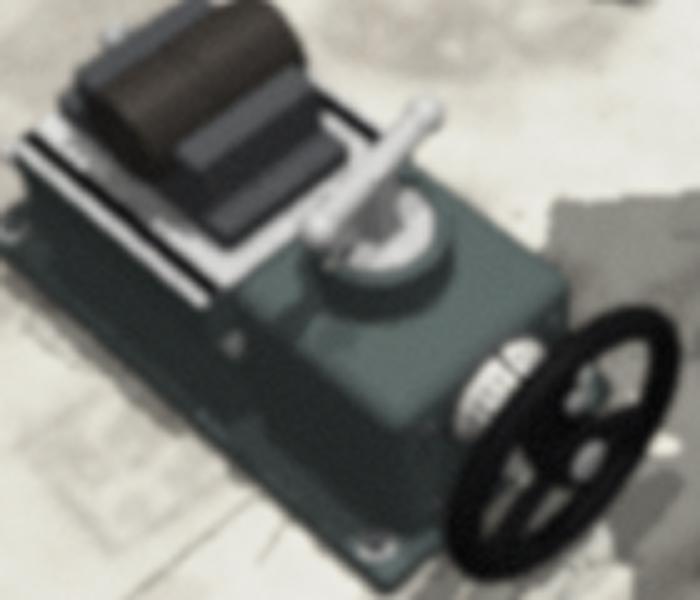

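View pics/t35z.png

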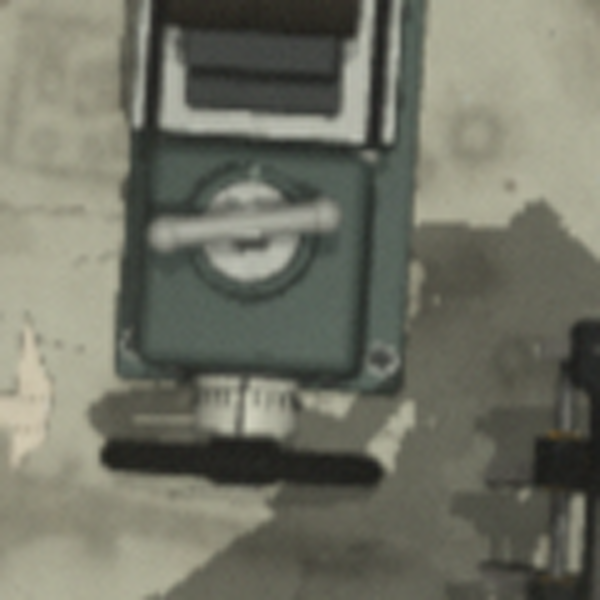

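Run:
```python
from h import *
t=snap('top','t36'); s=snap('scene','s36')
T=lambda x,y:(140+(y+.5)/5-.5,190+(x+.5)/5-.5); S=lambda x,y:(190+(y+.5)/5-.5,170+(x+.5)/5-.5)
P=[tri([(t,T(*a)),(s,S(*b))]) for a,b in (((163,237),(318,230)),((328,216),(425,110)))]
print(np.round(P,4),np.mean(P,0)); st()
print('mark angle', [np.round(atz(t,T(*q),.14),4) for q in ((248,245),)])
```

```text
[[0.5614 0.1052 0.1769]
 [0.5731 0.0295 0.1772]] [0.5672509  0.06735067 0.17707784]
t 23.77 p [ 0.4301 -0.0517  0.1847] gap 0.0349 F [-0.2  0.7 -0.1] q [-0.611  0.021  1.858  0.354  1.503 -0.639]
[[0.999, -0.034, 0.019], [-0.039, -0.912, 0.409], [0.003, -0.409, -0.912]]
mark angle [array([0.5613, 0.0681, 0.14  ])]
```

```bash
python3 -m crank '[{"dx":0,"dy":0,"dz":0,"wx":0,"wy":0,"wz":0,"gripper":160},{"dx":0,"dy":0,"dz":0,"wx":0,"wy":0,"wz":0,"gripper":160}]'
python3 -c "
from cell import r
print(r.close_job())"
```

```text
clock: 23.93
ee_pos: [0.4291, -0.0523, 0.1824]
eef_rot: [0.977, -0.021, 0.003, -0.212]
wrist_force: [0.5, -0.0, 0.5]
finger_gap: 0.0352
the job is handed in; nothing more can be done
None
```

The slide is set and the job is handed in, at about 24 s of the 72 s; no verdict came back, so this rests on my own checks.

**What I did:** I took the steel T-key from the block, pushed it to the socket floor and turned it anticlockwise until the torque rose at the stop (about 0.5 N m). I let it go there, then wound the handwheel clockwise in two rim grasps and backed the arm clear.

**Last checks:**
- **Zero line:** It meets the index line to within about 1–2°, against 7.5° for half a division.
- **Key:** The middle of its bar measures (0.567, 0.067, 0.177) m, against about 0.176 m high when fully home, so it stands fully home.
- **Lock:** The bar stands about 101° round from the slide axis. Allowing 9° of play, the lock is at about 92° or more, well past the 1.3 rad (74°) needed.
- **Contact and bystanders:** Wrist force was about zero with the gripper clear. The caliper, oil bottle and grease pot look unmoved in the pictures, but I did not measure them.

**What went wrong or disagreed:**
- **First insertion:** The key's step caught on the socket mouth at about 20 N, and a shift of about 3 mm cleared it.
- **Turning the lock:** The tool turned about 116°, but the key only about 100°. The pads slipped a little on the key at the stop, so I took the lock angle from the pictures.
- **Winding the wheel:** The wrist saw up to about 28 N, well under the 120 N limit.

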